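# Lever up the till and shim its low side

## Task

The heavy till sits low on the side that faces the jacking stand. Pry that side up with the pry bar over the stand's fulcrum, tuck the bar's handle under the keeper lip and let go so that it stays up, and gently slide the stepped shim under the foot below the rubber stop, square to the till, until its shoulder just presses on that stop. Then free the bar, let the till down softly onto the shim without dropping it, and pull the bar out and leave it lying clear of the till; do not force things, and leave the other things on the counter alone.

Things in the scene. Friction and masses are not known exactly. Their poses are not given: they have to be found in the camera images.
- till (a joint): White till, 400 x 400 mm, 8 to 12.5 kg, casing 100 high on 20 high feet, hinged to the counter along its far side, 400 from its near lower edge. Value: angle (rad) the near side is tipped up; 0 = down on its feet, 0.01 lifts the edge 4 mm. It sinks back when not held. On the shim it reads about 0.016, parked under the keeper 0.02 to 0.03; over 0.055 is too far.
- edge (a point): Middle of the till's lower edge on the near side (towards the stand), 20 mm above the counter when the till is down. Its y axis points level in under the till, square to the edge; x along the edge, z up.
- foot (a point): Centre of the sole of the foot to be shimmed (rubber, 36 x 36 mm, 20 high): 80 mm along +x from edge and 26 in from the edge, its outer side 8 in. Axes as edge.
- bumper (a joint): Adjustable rubber stop on the till's side over that foot: black plate 90 mm wide (x), 4 thick, 30 high, its lower edge 2 above the till's lower edge, springy. It is set differently each time: its outer face stands 4 to 24 mm out from the till's side (edge); how far is not measured, so feel for it. Value: how far the face is pushed in (m), 0 untouched, 5 N per mm; 0.0003 to 0.0018 is a gentle press, more is ramming.
- stand: Jacking stand fixed to the counter: steel plate 80 x 270 x 4 mm, and a wood block with a round steel fulcrum ridge (60 long along x, 12 thick, top 28 above the counter). Origin: on the counter under the middle of the ridge; +y points to the till's edge, 33 to 37 away. The keeper (lip) stands on the plate at y = -235, so about 270 out from the till.
- lip (a point): Keeper lip of the stand: middle of its underside, 62 mm above the counter, at x -25, y -235 of the stand; axes as the stand. The lip is 40 (x) x 30 (y), 8 thick; its post is at its -x end, 12 thick; it is open to +x. Press the handle down on the open side (bar's middle 45 to 50 to +x of this point), lower than the lip, move it to -x under it (to about +7) and let it up against it.
- bar: Pry bar, 340 mm long, 0.45 kg, flat underside: steel toe blade 5 thick, 28 wide, 75 long; steel shank 10 thick, 18 wide; wooden handle 24 thick, 22 wide, 145 long. Origin: on the underside, near the centre of mass, in the handle, 215 from the toe's end, 125 from the tail's end: grip it here. +x points to the toe, z out of the top. Starts flat on the counter.
- toe (a point): Middle of the toe's end of the bar, underside; axes as bar. With it on the counter, 15 to 25 mm in under the till, and the blade on the ridge, the bar slopes about 28 degrees, handle up, its origin about 155 mm along it from the ridge; slide it in along its own slope over the ridge until it meets the counter. Under the keeper the bar is nearly level (about 2 degrees handle up).
- shim: Stepped shim, 0.2 kg: steel tongue 70 mm long, 45 wide, 6 thick, before a grey block 80 long, 30 wide, 34 high. Origin: on the underside, below the shoulder where they meet; +y along the tongue, block to -y. Grip the block across, 50 to 60 behind the shoulder, to keep the gripper off the till. Starts flat. Home: flat on the counter, tongue under the foot's middle, shoulder pressed on the rubber stop.
- jug: Bystander, leave alone: steel milk jug, 65 high. Origin: centre of its underside.
- mug: Bystander, leave alone: small white mug, 60 high. Origin: centre of its underside.
- tin: Bystander, leave alone: aluminium tin, 74 across, 60 high. Origin: centre of its underside.
- roll: Bystander, leave alone: standing paper roll, 56 across, 57 high. Origin: centre of its underside.
- tamper: Bystander, leave alone: steel coffee tamper, 56 across, 57 high. Origin: centre of its underside.
- cup: Bystander, leave alone: white cup, 55 high. Origin: centre of its underside.
There are look-alikes about, which are no part of the job. There is more than one size of the shim; the job needs the larger.

How it is judged (in metres and radians):
On the way, in this order (a step that is already met when the one before it is completed fails the run):
1. the pry bar's toe is under the till and the till's near side is levered up by at least 7 mm (0.018 rad) (value of joint till above 0.018 rad and y of toe in the frame of edge above 0.004 m and horizontal distance between toe and stand below 0.1 m), for 0.2 s.
2. the bar, let go of by the fingers, keeps the till up (value of joint till above 0.018 rad and y of toe in the frame of edge above 0.004 m and contact force between the fingers and bar below 0.3 N), for 0.4 s.
3. with the till up, the shim is home under the foot: its shoulder presses on the rubber stop (pushed in over 0.3 mm), middle within 10 mm of the foot's, square within 0.14 rad (value of joint till above 0.018 rad and value of joint bumper above 0.0003 m and y of shim in the frame of foot between -0.052 and -0.026 m and x of shim in the frame of foot between -0.01 and 0.01 m and angle between the y axis of shim and the y axis of foot, either way round below 0.14 rad), for 0.15 s.
At the end, for the whole second after the job is handed in: Till resting on the shim (joint 0.011 to 0.020 rad); shim still and flat (4 mm, 0.06 rad), shoulder 26 to 52 mm out from the foot's middle (foot wholly on the tongue), 10 mm sideways, 0.14 rad square; bar still, its toe at least 8 mm outside the till's edge and below 90 mm (y of shim in the frame of foot between -0.052 and -0.026 m and x of shim in the frame of foot between -0.01 and 0.01 m and angle between the y axis of shim and the y axis of foot, either way round below 0.14 rad and value of joint till between 0.011 and 0.02 rad and height (world z) of shim below 0.004 m and angle between shim's own z axis and vertical below 0.06 rad and y of toe in the frame of edge below -0.008 m and height (world z) of toe below 0.09 m and linear speed of each of bar, shim below 0.02 m/s); the robot touches nothing.
It fails at once if the till is tipped up too far (over 0.055 rad, 22 mm) (value of joint till above 0.055 rad).
It fails at once if the till is dropped: it comes down faster than 0.35 rad/s (140 mm/s at the edge) (velocity of joint till below -0.35 rad/s).
It fails at once if the rubber stop is rammed: pushed in over 1.8 mm (9 N) (value of joint bumper above 0.0018 m).
It fails at once if the bar is forced against the stand with more than 150 N (contact force between bar and stand above 150 N).
It fails at once if a bystander is moved more than 30 mm (distance of any of jug, mug, tin, roll, tamper, cup from where it was at the start of the episode above 0.03 m).
It also fails if it takes over 72 s, if anything falls off the work surface, if the arm or the gripper's body presses on something with over 40 N, if the wrist force passes 120 N, or if a joint passes its speed limit or range.

## Robot

A 6-joint arm with a two-finger parallel gripper is mounted at the origin on the work surface. World frame = base frame: x ahead of the robot, y to its left, z up, the work surface at z = 0. Lengths are in mm, angles in degrees, forces in N, time in s.
With the tool pointing down it reaches from about 300 to 850 mm from the base axis. Payload 4.2 kg.
Tool frame: the origin (TCP) lies on the mounting face of the last link; the fingertips stand 191 mm ahead of it and the grasp point (between the pads) lies 172 mm ahead of it; z points along the fingers, y is the direction in which the jaws open and shut (so a half turn about z gives the same grasp; the last joint's range is limited). The gripper opens to 91 mm and grips with 3 to 60 N. Pads are 32 mm wide; open, the fingers measure 118 mm over their backs; the gripper's body (76 mm by 178 mm) begins 60 mm behind the grasp point.
Start: joints at [-76.547, 18.312, 89.639, -0, 72.044, -1.146], TCP at [144.928, -556.434, 404.776] pointing down, gripper open.
Joint ranges: [-177.97, 177.97], [-48.28, 115.42], [12.27, 149.76], [-77.06, 257.06], [2.81, 150.46], [-146.56, 146.56]. Speed limits (degrees/s): [147.25, 147.25, 180, 180, 180, 180].

## Interface

Orientations are given as [roll, pitch, yaw] about the fixed x, y, z axes, in that order (R = Rz(yaw) Ry(pitch) Rx(roll)).
In Python, from workcell import env gives the robot as it stands.
- The arm moves only by the shell command python3 -m handwheel 'ROWS' [FORCE]. ROWS is JSON, a list of rows, each an object with "gripper": the opening in per cent of the stroke, from 0 (shut) to 100 (fully open); "travel": the shift along the tool's x, y, z in m, a list of three; "twist": the turn about the tool's z in rad. In form: [{"gripper": gripper, "travel": [x, y, z], "twist": twist}, ...]. A call has 1 to 5 rows; each row shifts and turns the commanded pose from where the row before left it, along the tool's axes as they then stand; what a row does not reach is not made up. A row lasts 1/12 s, in which the tool goes at most 41.7 mm and 7.16 degrees, less where a joint would pass 70% of its speed; a pose out of reach is approached as far as the arm can. A call with a gripper value outside its range is refused whole. The fingers move at their own pace and stop on an object; FORCE is the grip in N (left out, the last holds). Time passes only in rows, so rows that do not move let the fingers close. It gives the time, the measured TCP pose, the force and the opening at its end, in the units of the state.
- env.state(): the state, without advancing time (a new reading comes with each control period).
- env.grab_frame(name): name is "side" or "top"; returns a dict with "frame" (480x640x3 uint8, red, green, blue), "intrinsics" (3x3 intrinsics, pixels), "extrinsics" (4x4, takes a point from camera to world coordinates). Camera axes: x right, y down, z forward; pixel columns grow to the right and rows downward; lengths in mm; the calibration is good to about 2 mm. A picture is of the moment at which its call begins. There is no depth.
- env.job_done(): hands the job in, once; it reports no verdict.
Trained networks look in the newest picture that a camera, given by its name, has taken for a name from the list of things; names that differ only in an ending like _2 or _b are one class to them, and where a whole thing is asked for, a point or a joint stands for the part that bears it (a point fixed in the world has none). Each returns a list of dicts, best first, with "confidence" (0 to 1); they miss things now and then, are a little off and sometimes report something else, mostly with a low value. They report only what shows in the picture. A call takes as long as a camera call. They do not tell look-alikes from the thing itself.
- env.trace(camera, thing): "pixels" (480x640 bool, what is visible of it) and "uv" ([column, row] in pixels, amid what is visible of it).
- env.pinpoint(camera, thing): "uv" ([column, row] in pixels: a listed point, or the origin of a listed thing).
The state is a dict: "time_s": time; "qpos": joint angles; "qvel": joint speeds; "effort": joint torques, N m; "ee_pos": TCP position; "ee_rot": TCP orientation; "force": force on the tool from outside, world axes, zero at the start; "torque": the same for the moment, N m; "gripper_width": finger opening in mm.
Only numpy, scipy, OpenCV 4.12 (cv2) and the standard library are available. Lean on these libraries where they do the work, as an engineer would, in place of code of your own. Each camera call takes 0.05 s, during which the arm holds its last target. There are 200 camera calls.

## Working session

There is one attempt and no reset: what is moved stays moved. The work goes in short steps, Python scripts to look and compute and a shell command to move; the robot and the scene stay as the last step left them, time stands still between calls to the robot, and variables do not carry over. Pictures are saved under pics/ and viewed, about 8 in all and at most 12, crops included, and the job is handed in when it is done.

```bash
ls; mkdir -p pics; cat > h.py <<'E'
import numpy as np, cv2
from workcell import env
def ray(f,uv):
    K=np.array(f["intrinsics"]);E=np.array(f["extrinsics"])
    d=E[:3,:3]@np.linalg.solve(K,[uv[0],uv[1],1]);return E[:3,3],d
def onz(f,uv,z):
    o,d=ray(f,uv);return o+d*(z-o[2])/d[2]
def proj(f,p):
    K=np.array(f["intrinsics"]);E=np.array(f["extrinsics"])
    c=E[:3,:3].T@(np.array(p,float)-E[:3,3]);q=K@c;return q[:2]/q[2]
def tri(fa,ua,fb,ub):
    (o1,d1),(o2,d2)=ray(fa,ua),ray(fb,ub)
    A=np.stack([d1,-d2],1);t=np.linalg.lstsq(A,o2-o1,rcond=None)[0]
    a,b=o1+d1*t[0],o2+d2*t[1];return (a+b)/2,np.linalg.norm(a-b)
E
python3 - <<'E'
from h import *
np.set_printoptions(precision=1,suppress=True)
F={}
for c in ("side","top"):
    f=F[c]=env.grab_frame(c);cv2.imwrite(f"pics/{c}0.png",f["frame"][:,:,::-1])
    print(c,np.array(f["extrinsics"]).round(2).tolist(),f["intrinsics"])
for t in "till edge foot bumper stand lip bar toe shim jug mug tin roll tamper cup".split():
    for c in F:
        print(t,c,[(np.round(r["uv"]).tolist(),round(r["confidence"],2),onz(F[c],r["uv"],0)[:2].round().tolist()) for r in env.pinpoint(c,t)[:4]])
print(env.state())
E
```

```text
pics
side [[0.98, -0.16, 0.14, 333.96], [-0.21, -0.72, 0.66, -1058.69], [-0.01, -0.68, -0.74, 1266.39], [0.0, 0.0, 0.0, 1.0]] [[551.6   0.  321.8]
 [  0.  551.6 246.1]
 [  0.    0.    1. ]]
top [[-0.0, -1.0, 0.1, 378.47], [-1.0, 0.0, 0.01, 4.98], [-0.01, -0.1, -1.0, 2099.57], [0.0, 0.0, 0.0, 1.0]] [[617.3   0.  308.3]
 [  0.  617.3 244.9]
 [  0.    0.    1. ]]Traceback (most recent call last):
  File "<stdin>", line 9, in <module>
ValueError: it knows: bar, cup, edge, foot, jug, lip, mug, roll, shim, stand, tamper, tin, toe
```

```bash
python3 - <<'E'
from h import *
np.set_printoptions(precision=1,suppress=True)
F={}
for c in ("side","top"):
    f=F[c]=env.grab_frame(c);cv2.imwrite(f"pics/{c}0.png",f["frame"][:,:,::-1])
for t in "edge foot stand lip bar toe shim jug mug tin roll tamper cup".split():
    for c in F:
        print(t,c,[(np.round(r["uv"],1).tolist(),round(r["confidence"],2),onz(F[c],r["uv"],{'edge':20,'lip':62}.get(t,0))[:2].round().tolist()) for r in env.pinpoint(c,t)[:4]])
print(env.state())
E
```

```text
edge side [([309.7, 227.0], 0.78, [547.0, 146.0])]
edge top [([271.8, 255.4], 0.63, [545.0, 148.0])]
foot side [([329.6, 222.8], 0.83, [617.0, 170.0])]
foot top [([267.3, 231.7], 0.8, [629.0, 165.0])]
stand side [([288.3, 242.9], 0.89, [471.0, 112.0])]
stand top [([280.4, 280.1], 0.76, [463.0, 120.0])]
lip side [([291.2, 290.6], 0.85, [441.0, -123.0]), ([360.1, 266.8], 0.39, [649.0, -83.0])]
lip top [([353.4, 287.5], 0.76, [436.0, -124.0]), ([460.0, 233.6], 0.47, [613.0, -478.0])]
bar side [([340.2, 365.5], 0.63, [527.0, -345.0])]
bar top [([417.2, 261.9], 0.59, [524.0, -345.0])]
toe side [([356.5, 302.1], 0.88, [621.0, -157.0])]
toe top [([362.7, 232.8], 0.84, [624.0, -161.0])]
shim side [([406.7, 243.4], 0.94, [831.0, 28.0]), ([330.0, 226.0], 0.75, [615.0, 156.0]), ([361.1, 267.3], 0.69, [667.0, -35.0])]
shim top [([323.5, 213.0], 0.88, [693.0, -27.0]), ([314.6, 171.2], 0.58, [839.0, 3.0])]
jug side [([260.3, 356.9], 0.66, [328.0, -274.0])]
jug top [([400.7, 320.8], 0.97, [325.0, -286.0])]
mug side [([392.7, 410.3], 0.59, [623.0, -494.0])]
mug top [([461.2, 230.4], 0.97, [631.0, -4
[... 260 characters left out ...]
.61, [324.0, -169.0])]
roll top [([360.7, 320.3], 0.7, [327.0, -151.0])]
tamper side [([370.8, 433.2], 0.9, [555.0, -538.0])]
tamper top [([460.1, 232.9], 0.6, [623.0, -494.0]), ([472.3, 252.5], 0.48, [556.0, -533.0])]
cup side [([408.0, 298.5], 0.87, [767.0, -177.0])]
cup top [([364.6, 190.5], 0.77, [771.0, -169.0])]
{'time_s': 1.5, 'qpos': array([-76.5,  18.3,  89.6,   0. ,  72. ,  -1.1]), 'qvel': array([ 0. ,  0. ,  0.1, -0.1, -0. ,  0.1]), 'effort': array([ -0. , -41.2, -23.2,   0.1,   0. ,   0. ]), 'ee_pos': array([ 144.9, -556.4,  404.8]), 'ee_rot': array([180. ,  -0. ,  14.6]), 'force': array([ 0.3, -0.2,  0.6]), 'torque': array([ 0. ,  0.1, -0. ]), 'gripper_width': 91.35386505597451}
```

View pics/side0.png

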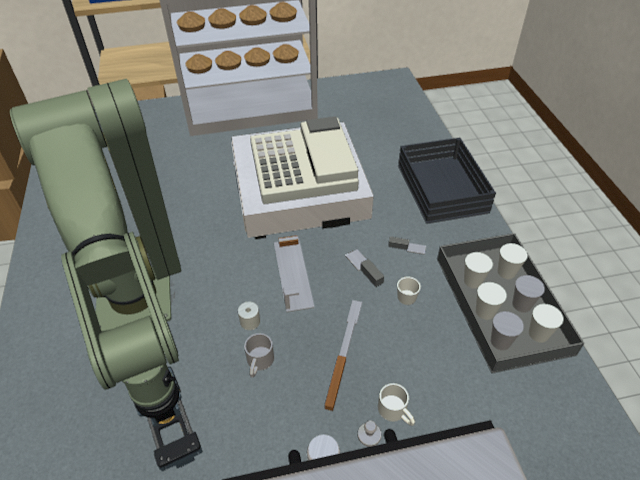

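View pics/top0.png

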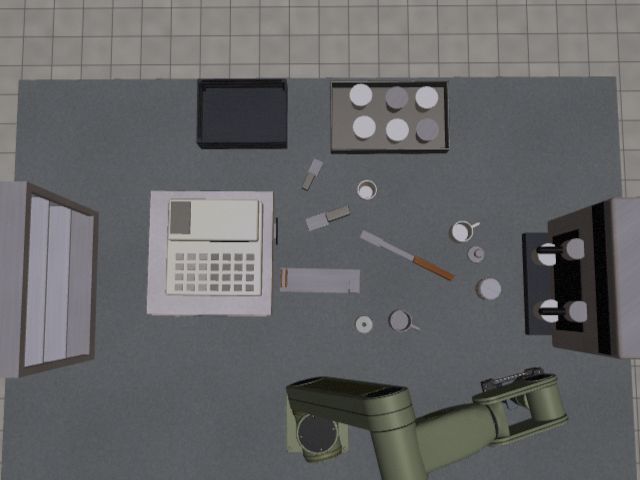

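The side view shows the till at (300,190) with the black stop at (336,222), the stand from (288,240) to (295,305), and the bar from (335,405) to (356,303). There are two shims, at (366,267) and (406,244). In the top view they are at (328,218) and (312,174). The one at (366,267) looks larger. I'll enlarge it to confirm and measure the masks.

```bash
python3 - <<'E'
from h import *
np.set_printoptions(precision=1,suppress=True)
F={c:env.grab_frame(c) for c in ("side","top")}
a=cv2.resize(F["side"]["frame"][205:325,230:430],None,fx=4,fy=4,interpolation=cv2.INTER_CUBIC)
cv2.imwrite("pics/crop1.png",a[:,:,::-1])
b=cv2.resize(F["top"]["frame"][150:300,260:460],None,fx=4,fy=4,interpolation=cv2.INTER_CUBIC)
cv2.imwrite("pics/crop2.png",b[:,:,::-1])
for t in ("bar","shim","stand","bumper","till"):
  for c in F:
    for r in env.trace(c,t)[:3]:
        m=r["pixels"].astype(np.uint8);ys,xs=np.nonzero(m)
        rc=cv2.minAreaRect(np.stack([xs,ys],1).astype(np.float32));bx=cv2.boxPoints(rc)
        z={'bumper':37,'till':120,'stand':4,'shim':17}.get(t,5)
        print(t,c,round(r["confidence"],2),m.sum(),np.round(r["uv"],1),"corners px",bx.round(1).tolist(),"world",[onz(F[c],p,z)[:2].round(1).tolist() for p in bx])
E
```

```text
bar side 0.76 1064 [341.3 361.8] corners px [[321.79998779296875, 408.6000061035156], [351.6000061035156, 299.70001220703125], [362.20001220703125, 302.6000061035156], [332.3999938964844, 411.5]] world [[454.4, -453.9], [608.2, -149.5], [634.8, -166.1], [477.9, -466.9]]
bar side 0.42 12757 [297.5 180.6] corners px [[227.8000030517578, 134.39999389648438], [356.29998779296875, 110.69999694824219], [376.29998779296875, 219.5], [247.8000030517578, 243.10000610351562]] world [[343.9, 715.4], [861.2, 756.2], [767.0, 146.1], [347.3, 135.0]]
bar top 0.85 722 [404.6 252.5] corners px [[359.20001220703125, 236.6999969482422], [363.0, 229.0], [454.0, 274.0], [450.20001220703125, 281.70001220703125]] world [[610.1, -148.7], [636.5, -161.9], [482.3, -468.3], [456.4, -454.8]]
bar top 0.52 558 [325.6 215.7] corners px [[304.6000061035156, 218.6999969482422], [347.3999938964844, 202.1999969482422], [352.29998779296875, 215.0], [309.5, 231.39999389648438]] world [[672.5, 37.6], [729.1, -109.3], [685.0, -125.8], [628.6, 20.9]]
shim side 0.67 534 [409.8 290.5] corners px [[397.0, 277.0], [419.0, 277.0
[... 2056 characters left out ...]
33.2]]
bumper top 0.29 445 [463.3 233.2] corners px [[449.0, 221.0], [478.0, 221.0], [478.0, 242.0], [449.0, 242.0]] world [[658.9, -448.6], [658.7, -545.8], [587.7, -543.9], [588.0, -446.9]]
till side 0.93 13099 [303.7 183. ] corners px [[224.6999969482422, 137.3000030517578], [354.5, 110.4000015258789], [376.8999938964844, 218.60000610351562], [247.1999969482422, 245.5]] world [[331.1, 539.2], [807.1, 594.0], [730.1, 39.4], [343.2, 17.6]]
till top 0.75 15717 [208.1 250.7] corners px [[146.6999969482422, 315.3999938964844], [148.0, 189.8000030517578], [277.5, 191.10000610351562], [276.20001220703125, 316.70001220703125]] world [[346.0, 540.5], [752.8, 546.1], [747.1, 123.8], [341.3, 126.4]]
```

View pics/crop1.png

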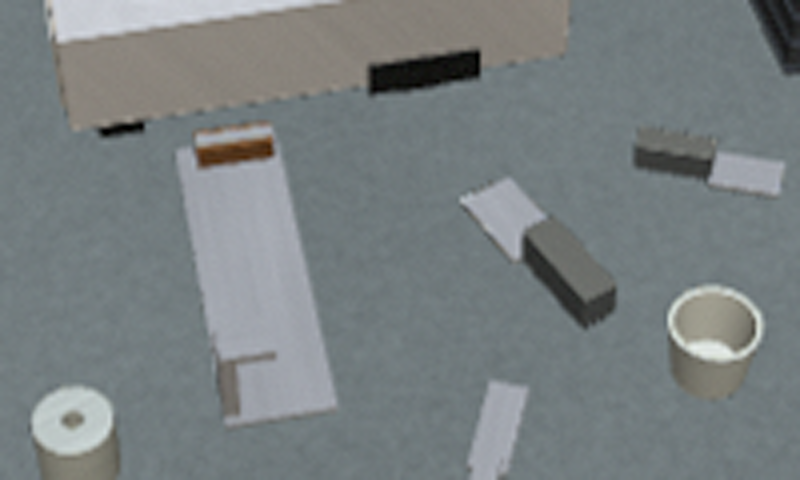

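View pics/crop2.png

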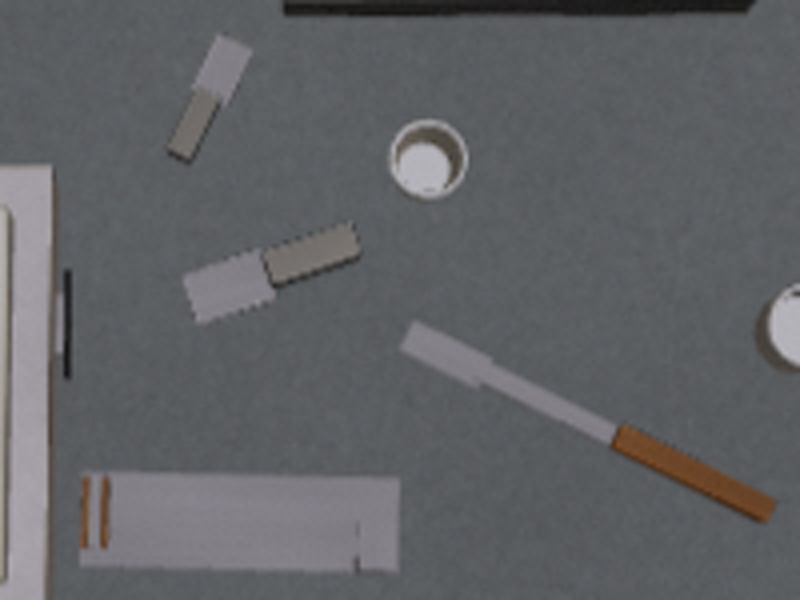

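In the top crop the big shim is at (270,275), which is top px (328,219). Its tongue is about 13 px (45 mm) wide. The small look-alike is at (210,95), which is px (312,174). The larger fits, being about 150 mm long in total. The bar's origin is about (525,-346) at yaw 63°. I'll move over the bar now, gripping about 40 mm behind its origin so the toe stays down when I lift.

```bash
python3 -m handwheel '[{"gripper":100,"travel":[0,0,0.02],"twist":-0.12},{"gripper":100,"travel":[0,0,0.02],"twist":-0.12},{"gripper":100,"travel":[0,0,0.02],"twist":-0.12},{"gripper":100,"travel":[0,0,0.02],"twist":-0.12},{"gripper":100,"travel":[0,0,0.02],"twist":-0.12}]' 8
python3 -m handwheel '[{"gripper":100,"travel":[0,0,0],"twist":-0.12},{"gripper":100,"travel":[0,0,0],"twist":-0.12},{"gripper":100,"travel":[0.03,0.024,0],"twist":0},{"gripper":100,"travel":[0.03,0.024,0],"twist":0},{"gripper":100,"travel":[0.03,0.024,0],"twist":0}]'
python3 -m handwheel '[{"gripper":100,"travel":[0.03,0.024,0],"twist":0},{"gripper":100,"travel":[0.03,0.024,0],"twist":0},{"gripper":100,"travel":[0.03,0.024,0],"twist":0},{"gripper":100,"travel":[0.03,0.024,0],"twist":0},{"gripper":100,"travel":[0.03,0.024,0],"twist":0}]'
python3 -m handwheel '[{"gripper":100,"travel":[0.03,0.024,0],"twist":0},{"gripper":100,"travel":[0.03,0.024,0],"twist":0},{"gripper":60,"travel":[0,0,0],"twist":0},{"gripper":60,"travel":[0,0,0],"twist":0}]'
python3 - <<'E'
from h import *
np.set_printoptions(precision=1,suppress=True)
s=env.state();p=s["ee_pos"];y=np.radians(s["ee_rot"][2]);print(p,s["ee_rot"])
F={c:env.grab_frame(c) for c in ("side","top")}
for c,(u,v),z in [("top",(283.75,278),28),("top",(277,217.5),52),("top",(277,244.5),52),("top",(327,219),20),("top",(349,209.5),34),("top",(307.5,224.5),6),
  ("side",(322.5,228.5),22),("side",(350,224.2),22),("side",(363.5,264),34),("side",(376,286),0),("side",(351.5,252),6),
  ("side",(248.3,237.5),20),("side",(371.5,217.7),20),("side",(359.5,269.8),6),("side",(350.5,252.5),6),("side",(301,284.5+9.5),62),("side",(287.5,235.5),28)]:
  print(c,u,v,z,onz(F[c],(u,v),z))
E
```

```text
time_s: 2.52
ee_pos: [144.9, -556.4, 304.0]
ee_rot: [180.0, 0.0, 49.3]
force: [0.8, 0.3, 0.3]
gripper_width: 91.0
time_s: 2.93
ee_pos: [250.8, -509.1, 304.8]
ee_rot: [180.0, 0.0, 62.6]
force: [0.0, -0.4, 0.6]
gripper_width: 91.0
time_s: 3.35
ee_pos: [427.2, -430.1, 304.9]
ee_rot: [180.0, 0.0, 62.7]
force: [0.5, -0.7, 1.1]
gripper_width: 91.1
time_s: 3.68
ee_pos: [497.4, -398.6, 304.4]
ee_rot: [-180.0, 0.0, 62.9]
force: [-0.5, -0.7, -0.1]
gripper_width: 81.3
[ 497.4 -398.6  304.4] [-180.     0.    62.9]
top 283.75 278 28 [468.7 107.3  28. ]
top 277 217.5 52 [670.2 129.2  52. ]
top 277 244.5 52 [579.4 128.9  52. ]
top 327 219 20 [669.2 -38.8  20. ]
top 349 209.5 34 [ 699.4 -113.    34. ]
top 307.5 224.5 6 [652.3  27.6   6. ]
side 322.5 228.5 22 [584.8 129.   22. ]
side 350 224.2 22 [673.9 128.1  22. ]
side 363.5 264 34 [668.5 -51.6  34. ]
side 376 286 0 [ 690.9 -113.5    0. ]
side 351.5 252 6 [653.   26.2   6. ]
side 248.3 237.5 20 [351.7 144.3  20. ]
side 371.5 217.7 20 [749. 143.  20.]
side 359.5 269.8 6 [658.5 -48.1   6. ]
side 350.5 252.5 6 [649.5  24.8   6. ]
side 301 294.0 62 [ 465.3 -141.    62. ]
side 287.5 235.5 28 [471.3 117.9  28. ]
```

The bumper face sits at y≈129, with its centre at x≈627. The till's edge is at y≈146, so the stop stands out about 17 mm. Now I'll descend and grip.

```bash
python3 -m handwheel '[{"gripper":60,"travel":[0.019,0.001,0.035],"twist":0},{"gripper":60,"travel":[0,0,0.035],"twist":0},{"gripper":60,"travel":[0,0,0.03],"twist":0},{"gripper":60,"travel":[0,0,0.011],"twist":0},{"gripper":20,"travel":[0,0,0],"twist":0}]' 6
python3 -m handwheel '[{"gripper":10,"travel":[0,0,0],"twist":0},{"gripper":10,"travel":[0,0,0],"twist":0},{"gripper":10,"travel":[0,0,0],"twist":0},{"gripper":10,"travel":[0,0,0],"twist":0},{"gripper":10,"travel":[0,0,0],"twist":0}]' 6
python3 - <<'E'
from h import *
f=env.grab_frame("side");print(env.pinpoint("side","bar"),env.pinpoint("side","toe"));print(env.state())
E
```

```text
time_s: 4.2
ee_pos: [503.9, -384.1, 193.1]
ee_rot: [-179.9, -0.0, 62.6]
force: [-0.4, -0.6, 0.3]
gripper_width: 50.5
time_s: 4.62
ee_pos: [505.4, -383.9, 194.5]
ee_rot: [179.9, 0.0, 62.7]
force: [-0.3, -1.2, 1.4]
gripper_width: 22.2
[] [{'uv': [356.7, 302.2], 'confidence': 0.89}]
{'time_s': 4.7667, 'qpos': array([-3.82371536e+01,  3.42989299e+01,  9.61807136e+01, -5.88556290e-02,
        4.94095942e+01, -1.09563368e+01]), 'qvel': array([ 0.03181795,  0.08640398, -0.0213901 , -0.02362229,  0.02911652,
        0.00099129]), 'effort': array([  1.17192049, -48.26684475, -16.37645781,   0.60649551,
         0.36771239,   0.10764271]), 'ee_pos': array([ 505.49143083, -383.81625544,  194.45430896]), 'ee_rot': array([1.79899780e+02, 6.50004504e-02, 6.27573773e+01]), 'force': array([-0.33865185, -3.11681381,  2.48557541]), 'torque': array([-0.40833618,  0.08360094,  0.08178839]), 'gripper_width': 22.06592871839338}
```

```bash
python3 -m handwheel '[{"gripper":10,"travel":[0.001,0,-0.012],"twist":0},{"gripper":10,"travel":[0.002,0,-0.012],"twist":0},{"gripper":10,"travel":[0.002,0,-0.012],"twist":0},{"gripper":10,"travel":[0.004,0,-0.012],"twist":0},{"gripper":10,"travel":[0.004,0,-0.013],"twist":0}]' 6
python3 - <<'E'
from h import *
F={c:env.grab_frame(c) for c in ("side","top")}
cv2.imwrite("pics/lift.png",cv2.resize(F["side"]["frame"][220:440,220:440],None,fx=3,fy=2.7)[:,:,::-1])
for c in F:
  r=env.pinpoint(c,"toe");print([(x["uv"],x["confidence"],onz(F[c],x["uv"],0)) for x in r])
E
```

```text
time_s: 5.18
ee_pos: [511.3, -371.3, 256.1]
ee_rot: [-180.0, -0.0, 62.7]
force: [-0.2, -0.2, -3.2]
gripper_width: 22.0
[([357.1, 299.5], 0.89, array([ 624.63095038, -148.66137421,    0.        ]))]
[([364.0, 234.6], 0.86, array([ 617.80947757, -165.53853321,    0.        ])), ([266.2, 233.0], 0.48, array([624.1270624 , 169.20915411,   0.        ]))]
```

View pics/lift.png

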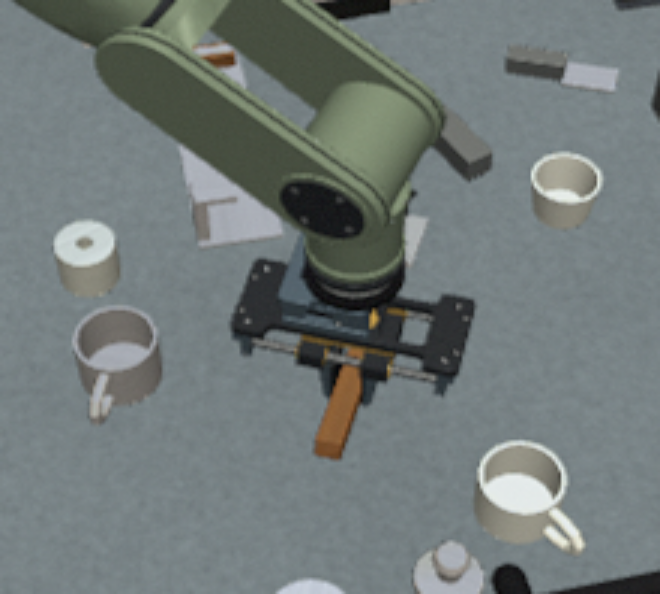

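The bar is gripped at (345,380) in the crop, toe at about (415,240), and the handle has lifted. I'll go softer so that it pivots, then triangulate the toe.

```bash
python3 -m handwheel '[{"gripper":10,"travel":[0,0,0],"twist":0},{"gripper":10,"travel":[0.004,0,-0.01],"twist":0},{"gripper":10,"travel":[0.004,0,-0.01],"twist":0},{"gripper":10,"travel":[0.005,0,-0.01],"twist":0},{"gripper":10,"travel":[0.005,0,-0.01],"twist":0}]' 4
python3 -m handwheel '[{"gripper":10,"travel":[0.005,0,-0.01],"twist":0},{"gripper":10,"travel":[0.005,0,-0.01],"twist":0},{"gripper":10,"travel":[0,0,0],"twist":0}]' 4
cat >> h.py <<'E'
def toe():
    F={c:env.grab_frame(c) for c in ("side","top")}
    a,b=[max(env.pinpoint(c,"toe"),key=lambda r:r["confidence"],default=None) for c in F]
    s=env.state();g=s["ee_pos"]-[0,0,172]
    print("grip",g.round(1),"yaw",s["ee_rot"][2].round(1),"w",round(s["gripper_width"],1),"F",s["force"].round(1))
    if not(a and b): print("miss",bool(a),bool(b));return F
    p,e=tri(F["side"],a["uv"],F["top"],b["uv"]);d=p-g
    print("toe",p.round(1),"err",round(e,1),"conf",a["confidence"],b["confidence"],"d",d.round(1),"len",np.linalg.norm(d).round(1),"slope",np.degrees(np.arctan2(-d[2],np.hypot(d[0],d[1]))).round(1),"yaw",np.degrees(np.arctan2(d[1],d[0])).round(1))
    return F
E
python3 -c 'from h import *;toe()'
```

```text
time_s: 5.8
ee_pos: [519.8, -355.4, 295.9]
ee_rot: [180.0, 0.0, 62.7]
force: [0.1, 0.3, -3.2]
gripper_width: 22.2
time_s: 6.05
ee_pos: [525.1, -346.1, 317.8]
ee_rot: [179.7, -0.0, 62.8]
force: [0.9, -0.4, -3.2]
gripper_width: 21.8
grip [ 524.  -347.   142.5] yaw 62.7 w 22.3 F [-0.1 -0.8 -3.6]
toe [ 615.9 -158.3   12.1] err 2.5 conf 0.59 0.65 d [  91.8  188.7 -130.4] len 247.1 slope 31.9 yaw 64.0
```

```bash
python3 -m handwheel '[{"gripper":10,"travel":[0,0,0],"twist":0},{"gripper":10,"travel":[0,0,0],"twist":0},{"gripper":10,"travel":[0,0,-0.02],"twist":0},{"gripper":10,"travel":[0,0,-0.03],"twist":0},{"gripper":10,"travel":[0,0,-0.015],"twist":0}]' 60
python3 -m handwheel '[{"gripper":10,"travel":[0,0,0],"twist":-0.08},{"gripper":10,"travel":[0,0,0],"twist":-0.12},{"gripper":10,"travel":[0,0,0],"twist":-0.12},{"gripper":10,"travel":[0,0,0],"twist":-0.12},{"gripper":10,"travel":[0,0,0],"twist":-0.10}]'
python3 -m handwheel '[{"gripper":10,"travel":[0.025,-0.003,0],"twist":0},{"gripper":10,"travel":[0.035,-0.004,0],"twist":0},{"gripper":10,"travel":[0.035,-0.004,0],"twist":0},{"gripper":10,"travel":[0.035,-0.004,0],"twist":0},{"gripper":10,"travel":[0.035,-0.004,0],"twist":0}]'
python3 -m handwheel '[{"gripper":10,"travel":[0.030,-0.003,0],"twist":0},{"gripper":10,"travel":[0.017,-0.002,0],"twist":0},{"gripper":10,"travel":[0,0,0],"twist":0},{"gripper":10,"travel":[0,0,0],"twist":0}]'
python3 - <<'E'
from h import *
F=toe()
for t in ("stand","lip","edge"):
  for c in F: print(t,c,[(np.round(r["uv"],1).tolist(),round(r["confidence"],2),onz(F[c],r["uv"],{'edge':20,'lip':62}.get(t,0))[:2].round().tolist()) for r in env.pinpoint(c,t)[:2]])
cv2.imwrite("pics/fly.png",cv2.resize(F["side"]["frame"][200:350,220:420],None,fx=4,fy=4)[:,:,::-1])
E
```

```text
time_s: 6.67
ee_pos: [524.2, -347.3, 381.7]
ee_rot: [179.9, 0.0, 62.7]
force: [0.8, -0.0, -4.2]
gripper_width: 21.4
time_s: 7.08
ee_pos: [523.8, -347.0, 378.8]
ee_rot: [-179.9, -0.0, 94.0]
force: [-0.4, 0.1, -4.9]
gripper_width: 21.9
time_s: 7.5
ee_pos: [493.8, -182.2, 379.0]
ee_rot: [-179.9, -0.0, 93.6]
force: [1.1, -0.5, -5.1]
gripper_width: 21.7
time_s: 7.83
ee_pos: [486.3, -136.2, 379.5]
ee_rot: [-180.0, 0.0, 93.8]
force: [-0.3, -0.1, -4.2]
gripper_width: 21.8
grip [ 486.8 -137.7  207.5] yaw 93.6 w 21.4 F [ 0.1 -0.3 -4.6]
miss False True
stand side [([284.1, 243.8], 0.69, [458.0, 112.0])]
stand top [([279.4, 278.2], 0.9, [469.0, 123.0])]
lip side [([291.7, 293.3], 0.86, [441.0, -133.0])]
lip top [([354.9, 290.7], 0.95, [425.0, -129.0]), ([461.9, 234.4], 0.35, [611.0, -485.0])]
edge side [([307.1, 226.2], 0.74, [540.0, 152.0])]
edge top [([272.8, 253.5], 0.83, [552.0, 145.0])]
```

View pics/fly.png

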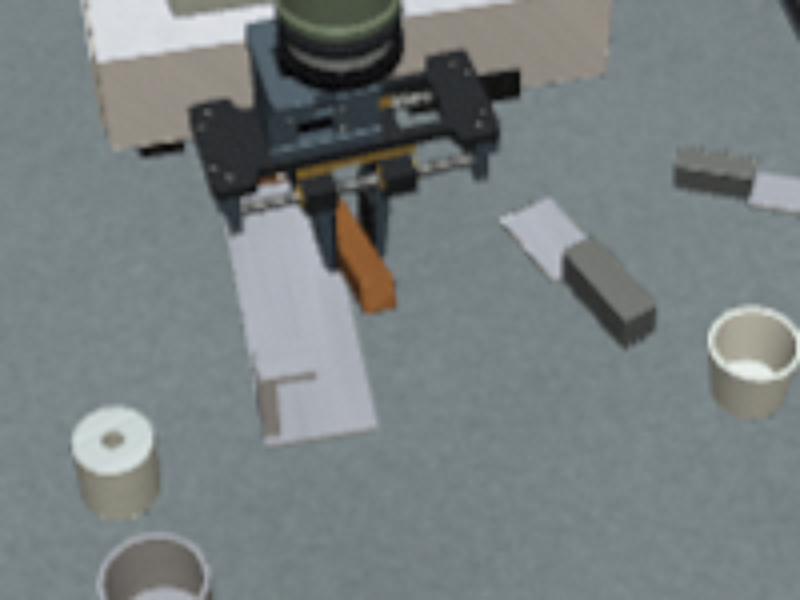

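```bash
python3 -m handwheel '[{"gripper":10,"travel":[0.025,-0.003,0],"twist":0},{"gripper":10,"travel":[0.025,0,0],"twist":0},{"gripper":10,"travel":[0,0,0.018],"twist":0},{"gripper":10,"travel":[0,0,0.018],"twist":0},{"gripper":10,"travel":[0,0,0],"twist":0}]'
for i in 1 2 ; do :; done
python3 - <<'E'
from h import *
F=toe();r=env.pinpoint("top","toe");print([(x["uv"],x["confidence"],onz(F["top"],x["uv"],30)) for x in r])
E
```

```text
time_s: 8.75
ee_pos: [479.2, -86.6, 341.0]
ee_rot: [-179.6, -0.1, 93.7]
force: [-1.1, 0.8, -4.7]
gripper_width: 21.3
grip [480.9 -87.5 172.7] yaw 93.6 w 21.7 F [ 0.5  0.3 -4.7]
toe [463.3 128.8 -35.3] err 3.0 conf 0.53 0.76 d [ -17.6  216.3 -208.1] len 300.6 slope 43.8 yaw 94.7
[([278.4, 280.8], 0.76, array([459.26622234, 125.089781  ,  30.        ]))]
```

```bash
python3 -m handwheel '[{"gripper":10,"travel":[0,0,0.003],"twist":0},{"gripper":10,"travel":[0,0,0.002],"twist":0},{"gripper":10,"travel":[0,0,0],"twist":0}]'
python3 -m handwheel '[{"gripper":10,"travel":[0,0,0.002],"twist":0},{"gripper":10,"travel":[0,0,0.001],"twist":0},{"gripper":10,"travel":[0,0,0],"twist":0}]'
python3 -m handwheel '[{"gripper":10,"travel":[0,0,0.002],"twist":0},{"gripper":10,"travel":[0,0,0.001],"twist":0},{"gripper":10,"travel":[0,0,0],"twist":0}]'
```

```text
time_s: 9.25
ee_pos: [480.3, -87.3, 338.6]
ee_rot: [-180.0, -0.0, 93.7]
force: [0.2, -0.2, -4.9]
gripper_width: 21.6
time_s: 9.5
ee_pos: [480.3, -87.2, 335.5]
ee_rot: [-180.0, -0.0, 93.7]
force: [-1.1, 0.1, -4.1]
gripper_width: 21.6
time_s: 9.75
ee_pos: [480.4, -87.1, 332.5]
ee_rot: [-180.0, -0.0, 93.7]
force: [-0.2, 0.4, -4.1]
gripper_width: 21.7
```

```bash
python3 -m handwheel '[{"gripper":10,"travel":[0,0,0.002],"twist":0},{"gripper":10,"travel":[0,0,0],"twist":0}]'
python3 -m handwheel '[{"gripper":10,"travel":[0,0,0.002],"twist":0},{"gripper":10,"travel":[0,0,0],"twist":0}]'
python3 -m handwheel '[{"gripper":10,"travel":[0,0,0.002],"twist":0},{"gripper":10,"travel":[0,0,0],"twist":0}]'
python3 -m handwheel '[{"gripper":10,"travel":[0,0,0.002],"twist":0},{"gripper":10,"travel":[0,0,0],"twist":0}]'
```

```text
time_s: 9.92
ee_pos: [480.5, -87.0, 330.7]
ee_rot: [180.0, -0.0, 93.6]
force: [0.9, 0.5, -2.5]
gripper_width: 21.3
time_s: 10.08
ee_pos: [480.5, -87.0, 328.9]
ee_rot: [180.0, -0.1, 93.6]
force: [0.6, 0.5, -0.7]
gripper_width: 21.6
time_s: 10.25
ee_pos: [480.6, -87.1, 326.9]
ee_rot: [179.9, -0.0, 93.6]
force: [1.3, 0.8, 0.5]
gripper_width: 20.9
time_s: 10.42
ee_pos: [480.6, -87.2, 324.7]
ee_rot: [180.0, -0.0, 93.6]
force: [1.7, 0.1, 0.9]
gripper_width: 21.9
```

```bash
python3 -m handwheel '[{"gripper":10,"travel":[0,0,-0.004],"twist":0},{"gripper":10,"travel":[0.005,0,0.0025],"twist":0},{"gripper":10,"travel":[0.006,0,0.003],"twist":0},{"gripper":10,"travel":[0,0,0],"twist":0}]'
python3 -m handwheel '[{"gripper":10,"travel":[0.005,0,0.003],"twist":0},{"gripper":10,"travel":[0.005,0,0.0025],"twist":0},{"gripper":10,"travel":[0,0,0],"twist":0}]'
python3 -m handwheel '[{"gripper":10,"travel":[0.005,0,0.003],"twist":0},{"gripper":10,"travel":[0.005,0,0.0025],"twist":0},{"gripper":10,"travel":[0,0,0],"twist":0}]'
```

```text
time_s: 10.75
ee_pos: [479.0, -75.2, 322.1]
ee_rot: [-179.8, -0.0, 93.7]
force: [-0.2, 0.7, -4.9]
gripper_width: 21.6
time_s: 11.0
ee_pos: [478.7, -65.3, 316.9]
ee_rot: [-179.9, -0.0, 93.7]
force: [-0.6, 0.8, -4.7]
gripper_width: 21.7
time_s: 11.25
ee_pos: [478.2, -55.4, 311.7]
ee_rot: [-180.0, -0.0, 93.7]
force: [0.3, 1.8, -4.2]
gripper_width: 21.5
```

```bash
python3 -m handwheel '[{"gripper":10,"travel":[0.004,0,0.002],"twist":0},{"gripper":10,"travel":[0,0,0.002],"twist":0},{"gripper":10,"travel":[0,0,0],"twist":0}]'
python3 -m handwheel '[{"gripper":10,"travel":[0.002,0,0.002],"twist":0},{"gripper":10,"travel":[0,0,0],"twist":0}]'
python3 - <<'E'
from h import *
F=toe()
cv2.imwrite("pics/ins.png",cv2.resize(F["top"]["frame"][200:320,250:410],None,fx=5,fy=5,interpolation=cv2.INTER_CUBIC)[:,:,::-1])
E
```

```text
time_s: 11.5
ee_pos: [478.4, -52.2, 308.5]
ee_rot: [180.0, -0.0, 93.7]
force: [0.5, -1.1, 0.9]
gripper_width: 21.1
time_s: 11.67
ee_pos: [478.3, -50.3, 306.5]
ee_rot: [179.9, 0.0, 93.6]
force: [1.1, -2.5, -0.2]
gripper_width: 21.6
grip [478.3 -50.4 134.5] yaw 93.6 w 21.5 F [ 0.6 -2.3  1. ]
toe [ 472.7 -180.7  233.3] err 297.6 conf 0.61 0.74 d [  -5.6 -130.3   98.9] len 163.7 slope -37.2 yaw -92.5
```

View pics/ins.png

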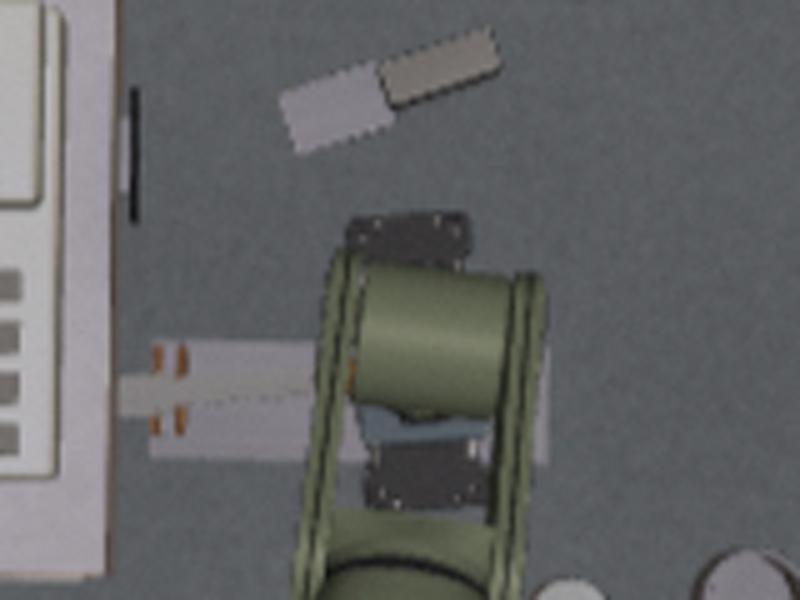

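The blade enters under the till at crop (120,395), centred over the ridge (rows 345–435). Toe is about 18 mm in. Now I'll lever down along the arc.

```bash
python3 -m handwheel '[{"gripper":10,"travel":[-0.006,0,0.010],"twist":0},{"gripper":10,"travel":[-0.006,0,0.010],"twist":0},{"gripper":10,"travel":[-0.004,0,0.009],"twist":0},{"gripper":10,"travel":[-0.004,0,0.010],"twist":0},{"gripper":10,"travel":[0,0,0],"twist":0}]' 40
python3 -m handwheel '[{"gripper":10,"travel":[-0.002,0,0.006],"twist":0},{"gripper":10,"travel":[-0.002,0,0.007],"twist":0},{"gripper":10,"travel":[0,0,0],"twist":0}]'
python3 -c 'from h import *;toe()'
```

```text
time_s: 12.28
ee_pos: [479.6, -70.4, 265.9]
ee_rot: [180.0, -0.1, 93.5]
force: [1.5, 4.9, 6.4]
gripper_width: 21.5
time_s: 12.53
ee_pos: [479.9, -74.2, 253.5]
ee_rot: [180.0, -0.1, 93.6]
force: [0.6, 2.8, 7.0]
gripper_width: 21.6
grip [479.9 -74.   82.1] yaw 93.6 w 21.5 F [0.7 4.1 6.3]
miss False True
```

```bash
python3 -m handwheel '[{"gripper":10,"travel":[-0.002,0,0.006],"twist":0},{"gripper":10,"travel":[-0.001,0,0.006],"twist":0},{"gripper":10,"travel":[0,0,0],"twist":0}]'
python3 -m handwheel '[{"gripper":10,"travel":[-0.001,0,0.005],"twist":0},{"gripper":10,"travel":[-0.001,0,0.004],"twist":0},{"gripper":10,"travel":[0,0,0],"twist":0}]'
python3 - <<'E'
from h import *
F=toe()
cv2.imwrite("pics/press.png",cv2.resize(F["side"]["frame"][200:350,220:420],None,fx=4,fy=4,interpolation=cv2.INTER_CUBIC)[:,:,::-1])
E
```

```text
time_s: 12.98
ee_pos: [480.0, -77.1, 241.7]
ee_rot: [180.0, -0.1, 93.6]
force: [0.8, 4.4, 7.5]
gripper_width: 21.7
time_s: 13.23
ee_pos: [480.1, -78.8, 232.9]
ee_rot: [180.0, -0.1, 93.6]
force: [-0.4, 5.0, 8.8]
gripper_width: 21.8
grip [480.1 -78.8  61.3] yaw 93.6 w 21.7 F [-0.   4.6  7.9]
miss False True
```

View pics/press.png

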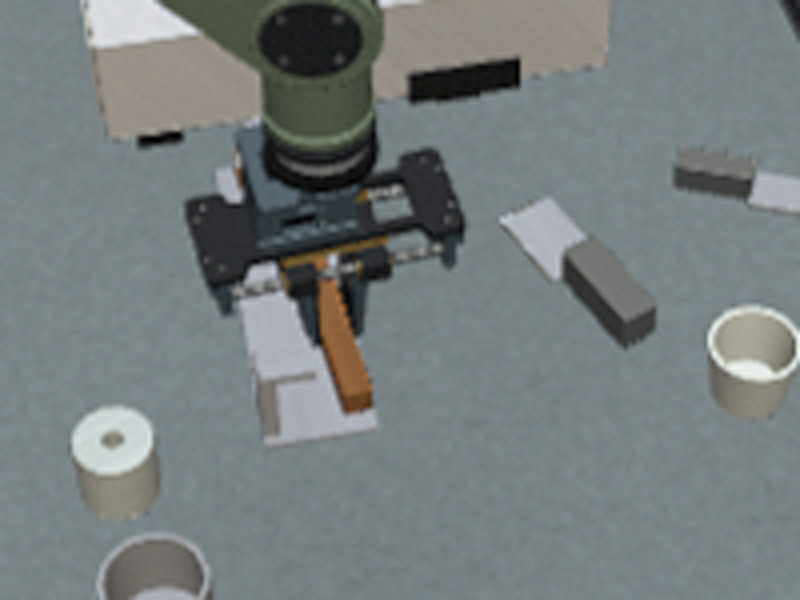

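The till's near side has visibly risen by about 2.5 px (8 mm). The handle lies to the right of the lip, with its tail at (357,408) and the lip at (295,377). I'll go lower, then move across.

```bash
python3 -m handwheel '[{"gripper":10,"travel":[-0.001,0,0.004],"twist":0},{"gripper":10,"travel":[0,0,0.004],"twist":0},{"gripper":10,"travel":[0,0,0.001],"twist":0},{"gripper":10,"travel":[0,0,0],"twist":0},{"gripper":10,"travel":[0,0,0],"twist":0}]'
python3 - <<'E'
from h import *
F=toe()
for c in F:
  m=env.trace(c,"bar")[0];print(c,m["confidence"],m["uv"],m["pixels"].sum())
  ys,xs=np.nonzero(m["pixels"]);i=ys.argmax() if c=="side" else xs.argmax();print("tail px",xs[i],ys[i],onz(F[c],(xs[i],ys[i]),50))
  print([(r["uv"],r["confidence"],onz(F[c],r["uv"],62)) for r in env.pinpoint(c,"lip")])
E
```

```text
time_s: 13.85
ee_pos: [480.2, -79.7, 225.7]
ee_rot: [179.9, -0.1, 93.6]
force: [-2.7, 5.7, 20.5]
gripper_width: 21.6
grip [480.2 -79.7  53.8] yaw 93.6 w 21.7 F [-1.7  5.6 20.3]
miss False True
side 0.71 [304.7, 292.5] 286
tail px 306 305 [ 472.72954945 -171.81991779   50.        ]
[([290.0, 291.2], 0.69, array([ 437.53549167, -124.74277862,   62.        ]))]
top 0.88 [294.1, 278.7] 296
tail px 322 273 [484.12106919 -20.8382983   50.        ]
[]
```

```bash
cat >> h.py <<'E'
def lift():
    f=env.grab_frame("side");a=cv2.cvtColor(cv2.imread("pics/side0.png"),cv2.COLOR_BGR2GRAY);b=cv2.cvtColor(f["frame"],cv2.COLOR_RGB2GRAY)
    k=proj(f,[627,130,47])-proj(f,[627,130,37])
    t=a[215:233,317:353];best=[]
    W=np.eye(2,3,dtype=np.float32);W[1,2]=-2
    sl=(slice(205,240),slice(310,380))
    try:
        cc,W=cv2.findTransformECC(a[sl].astype(np.float32),b[sl].astype(np.float32),W,cv2.MOTION_TRANSLATION,(3,200,1e-5),None,3)
        print("lift: px shift",W[:,2].round(2),"cc",round(cc,3),"px per 10mm",k.round(2),"-> mm",round(W[1,2]/k[1]*10,1),"rad~",round(W[1,2]/k[1]*10/415,4))
    except cv2.error as e: print("ecc fail")
    return f
E
python3 -c 'from h import *;lift();print(env.state()["force"],env.state()["torque"])'
```

```text
lift: px shift [ 0.91 -3.46] cc 0.845 px per 10mm [ 0.03 -2.26] -> mm 15.3 rad~ 0.0369
[-2.38626731  5.37402557 20.21020964] [ 1.42646143  0.45773397 -0.10588078]
```

```bash
python3 -m handwheel '[{"gripper":10,"travel":[0,-0.0077,0],"twist":0.041},{"gripper":10,"travel":[0,-0.0077,0],"twist":0.041},{"gripper":10,"travel":[0,0,0],"twist":0}]'
python3 -m handwheel '[{"gripper":10,"travel":[0,-0.0077,0],"twist":0.041},{"gripper":10,"travel":[0,-0.0077,0],"twist":0.040},{"gripper":10,"travel":[0,0,0],"twist":0}]'
python3 - <<'E'
from h import *
f=lift();s=env.state();print(s["ee_pos"],s["ee_rot"],s["force"])
cv2.imwrite("pics/lip.png",cv2.resize(f["frame"][200:350,220:420],None,fx=4,fy=4,interpolation=cv2.INTER_CUBIC)[:,:,::-1])
E
```

```text
time_s: 14.55
ee_pos: [464.6, -80.2, 225.8]
ee_rot: [179.8, -0.0, 89.1]
force: [-2.5, 6.7, 19.8]
gripper_width: 21.8
time_s: 14.8
ee_pos: [449.1, -79.6, 225.7]
ee_rot: [179.9, -0.0, 84.5]
force: [-2.9, 6.8, 18.6]
gripper_width: 21.6
lift: px shift [-0.01 -3.31] cc 0.972 px per 10mm [ 0.03 -2.26] -> mm 14.6 rad~ 0.0353
[449.0847205  -79.60802846 225.61870504] [ 1.79919955e+02 -2.15084942e-02  8.45472212e+01] [-2.09740963  6.9718477  18.94038106]
```

View pics/lip.png

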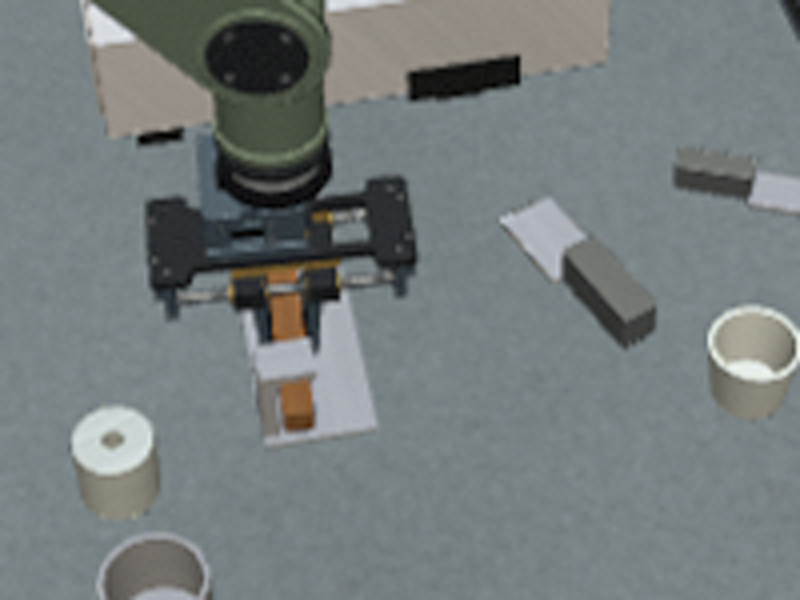

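The handle now passes under the lip, whose top is at (285,358), with the tail showing at (298,405). Now I'll let it up against the lip.

```bash
python3 -m handwheel '[{"gripper":10,"travel":[0,0,-0.002],"twist":0},{"gripper":10,"travel":[0,0,-0.001],"twist":0},{"gripper":10,"travel":[0,0,0],"twist":0}]'
python3 -m handwheel '[{"gripper":10,"travel":[0,0,-0.002],"twist":0},{"gripper":10,"travel":[0,0,0],"twist":0}]'
python3 -m handwheel '[{"gripper":10,"travel":[0,0,-0.001],"twist":0},{"gripper":10,"travel":[0,0,0],"twist":0}]'
```

```text
time_s: 15.1
ee_pos: [449.1, -79.6, 228.1]
ee_rot: [180.0, -0.0, 84.5]
force: [-2.2, 9.4, 15.2]
gripper_width: 21.7
time_s: 15.27
ee_pos: [449.1, -79.5, 229.9]
ee_rot: [180.0, -0.1, 84.5]
force: [-0.7, 7.9, 12.2]
gripper_width: 21.9
time_s: 15.43
ee_pos: [449.1, -79.5, 230.6]
ee_rot: [180.0, -0.1, 84.5]
force: [-1.6, 9.4, 9.6]
gripper_width: 21.6
```

```bash
python3 -m handwheel '[{"gripper":10,"travel":[0,0,-0.001],"twist":0},{"gripper":10,"travel":[0,0,0],"twist":0}]'
python3 -m handwheel '[{"gripper":10,"travel":[0.0005,0,-0.001],"twist":0},{"gripper":10,"travel":[0,0,0],"twist":0}]'
python3 -m handwheel '[{"gripper":10,"travel":[0,0,-0.001],"twist":0},{"gripper":10,"travel":[0,0,0],"twist":0}]'
```

```text
time_s: 15.6
ee_pos: [449.0, -79.5, 231.2]
ee_rot: [-180.0, -0.1, 84.5]
force: [0.2, 9.0, 6.8]
gripper_width: 22.0
time_s: 15.77
ee_pos: [449.0, -79.2, 231.9]
ee_rot: [-180.0, -0.0, 84.5]
force: [0.4, 6.9, 5.2]
gripper_width: 22.2
time_s: 15.93
ee_pos: [448.9, -79.2, 232.8]
ee_rot: [-179.9, -0.0, 84.5]
force: [-0.1, 7.3, 4.3]
gripper_width: 21.9
```

```bash
python3 -c 'from h import *;lift()'
```

```text
lift: px shift [-0.02 -2.76] cc 0.995 px per 10mm [ 0.03 -2.26] -> mm 12.2 rad~ 0.0294
```

```bash
python3 -m handwheel '[{"gripper":10,"travel":[0,0,0],"twist":0},{"gripper":10,"travel":[0,0,0],"twist":0},{"gripper":10,"travel":[0,0,0],"twist":0}]' 12
python3 -m handwheel '[{"gripper":10,"travel":[0,0,0],"twist":0},{"gripper":10,"travel":[0,0,0],"twist":0},{"gripper":10,"travel":[0,0,0],"twist":0}]' 4
python3 -c 'from h import *;lift()'
python3 -m handwheel '[{"gripper":35,"travel":[0,0,0],"twist":0},{"gripper":45,"travel":[0,0,0],"twist":0},{"gripper":45,"travel":[0,0,0],"twist":0},{"gripper":45,"travel":[0,0,0],"twist":0},{"gripper":45,"travel":[0,0,0],"twist":0}]' 10
python3 -m handwheel '[{"gripper":45,"travel":[0,0,0],"twist":0},{"gripper":45,"travel":[0,0,0],"twist":0}]'
python3 -c 'from h import *;lift()'
```

```text
time_s: 16.23
ee_pos: [449.0, -79.3, 232.9]
ee_rot: [-180.0, -0.1, 84.4]
force: [0.6, 5.7, 6.6]
gripper_width: 22.3
time_s: 16.48
ee_pos: [449.1, -79.5, 232.8]
ee_rot: [-180.0, -0.0, 84.3]
force: [0.5, 4.9, 2.7]
gripper_width: 22.2
lift: px shift [ 0.02 -2.7 ] cc 0.995 px per 10mm [ 0.03 -2.26] -> mm 11.9 rad~ 0.0288
time_s: 16.95
ee_pos: [449.2, -80.0, 233.1]
ee_rot: [-180.0, 0.0, 84.3]
force: [-0.9, -0.3, 0.2]
gripper_width: 40.9
time_s: 17.12
ee_pos: [449.2, -79.8, 233.2]
ee_rot: [180.0, 0.0, 84.3]
force: [-0.0, 0.1, -0.2]
gripper_width: 41.0
lift: px shift [ 0.  -2.7] cc 0.995 px per 10mm [ 0.03 -2.26] -> mm 12.0 rad~ 0.0289
```

It's parked and holding at about 0.029 rad with no finger force. Next is the shim.

```bash
python3 -m handwheel '[{"gripper":45,"travel":[0,0,-0.02],"twist":0},{"gripper":45,"travel":[0,0,-0.03],"twist":0},{"gripper":45,"travel":[0,0,-0.035],"twist":0},{"gripper":70,"travel":[0,0,-0.02],"twist":-0.1},{"gripper":70,"travel":[0,0,0],"twist":-0.11}]'
python3 -m handwheel '[{"gripper":70,"travel":[0,0,0],"twist":-0.11},{"gripper":70,"travel":[0,0,0],"twist":-0.104},{"gripper":70,"travel":[-0.0125,0.0324,0],"twist":0},{"gripper":70,"travel":[-0.0125,0.0324,0],"twist":0},{"gripper":70,"travel":[-0.0125,0.0324,0],"twist":0}]'
python3 - <<'E'
from h import *
np.set_printoptions(precision=1,suppress=True)
F={c:env.grab_frame(c) for c in ("top","side")}
for c in F:
  for r in env.trace(c,"shim")[:3]:
    ys,xs=np.nonzero(r["pixels"])
    for z in (6,20,34): 
      P=np.array([onz(F[c],p,z)[:2] for p in zip(xs,ys)]).astype(np.float32);rc=cv2.minAreaRect(P)
      print(c,round(r["confidence"],2),z,"ctr",np.array(rc[0]),np.array(rc[1]),rc[2])
  print([(r["uv"],r["confidence"],onz(F[c],r["uv"],0)) for r in env.pinpoint(c,"shim")])
s=env.state();print(s["ee_pos"],s["ee_rot"])
E
```

```text
time_s: 17.58
ee_pos: [450.4, -80.0, 342.8]
ee_rot: [179.5, 0.2, 96.6]
force: [1.1, -0.1, 0.4]
gripper_width: 51.6
time_s: 18.0
ee_pos: [554.2, -84.3, 338.5]
ee_rot: [180.0, 0.0, 108.6]
force: [0.3, 0.8, -0.6]
gripper_width: 63.7
top 0.71 6 ctr [680.7 -41.7] [ 49.8 153.5] 23.247495651245117
top 0.71 20 ctr [678.6 -41.4] [ 49.4 152.5] 23.247499465942383
top 0.71 34 ctr [676.6 -41.1] [ 49.1 151.4] 23.247507095336914
top 0.69 6 ctr [ 326.2 -296.3] [100.4  70.1] 89.9483642578125
top 0.69 20 ctr [ 326.5 -294.2] [99.7 69.7] 89.94880676269531
top 0.69 34 ctr [ 326.9 -292.2] [99.  69.2] 89.94873046875
top 0.6 6 ctr [826.8  14.9] [ 32.5 114. ] 63.716678619384766
top 0.6 20 ctr [823.8  14.8] [ 32.3 113.2] 63.716896057128906
top 0.6 34 ctr [820.8  14.8] [ 32.1 112.4] 63.71670913696289
[([328.2, 217.6], 0.82, array([676.8, -43.4,   0. ]))]
side 0.79 6 ctr [826.5  16. ] [ 49.2 114. ] 57.942787170410156
side 0.79 20 ctr [821.   4.] [ 48.7 112.8] 57.94278335571289
side 0.79 34 ctr [815.5  -7.9] [ 48.1 111.5] 57.94276809692383
side 0.74 6 ctr [675.5 -45.3] [ 56. 150.] 23.430036544799805
side 0.74 20 ctr [671.7 -56.5] [ 55.4 148.3] 23.429977416992188
side 0.74 34 ctr [667.9 -67.8] [ 54.8 146.7] 23.429269790649414
[([362.7, 267.7], 0.7, array([671.5, -37.4,   0. ])), ([405.8, 246.2], 0.6, array([824.9,  17.2,   0. ]))]
[552.3 -84.1 337.9] [-179.9   -0.   108.6]
```

```bash
python3 -m handwheel '[{"gripper":70,"travel":[0,0,0],"twist":-0.042},{"gripper":70,"travel":[-0.0143,0.0323,0],"twist":0},{"gripper":70,"travel":[-0.0143,0.0323,0],"twist":0},{"gripper":70,"travel":[-0.0143,0.0323,0],"twist":0},{"gripper":70,"travel":[-0.0143,0.0323,0],"twist":0}]'
python3 -m handwheel '[{"gripper":70,"travel":[0,0,0.039],"twist":0},{"gripper":70,"travel":[0,0,0.039],"twist":0},{"gripper":70,"travel":[0,0,0.039],"twist":0},{"gripper":70,"travel":[0,0,0.024],"twist":0},{"gripper":70,"travel":[0,0,0.003],"twist":0}]'
python3 -m handwheel '[{"gripper":20,"travel":[0,0,0],"twist":0},{"gripper":20,"travel":[0,0,0],"twist":0},{"gripper":20,"travel":[0,0,0],"twist":0},{"gripper":20,"travel":[0,0,0],"twist":0},{"gripper":20,"travel":[0,0,0],"twist":0}]' 20
python3 - <<'E'
from h import *
np.set_printoptions(precision=1,suppress=True)
F={c:env.grab_frame(c) for c in ("top","side")}
for c in F: print(c,[(r["uv"],r["confidence"],onz(F[c],r["uv"],0)) for r in env.pinpoint(c,"shim")])
s=env.state();print(s["ee_pos"],s["ee_rot"],s["force"],s["gripper_width"])
cv2.imwrite("pics/g.png",cv2.resize(F["side"]["frame"][200:350,270:470],None,fx=4,fy=4,interpolation=cv2.INTER_CUBIC)[:,:,::-1])
E
```

```text
time_s: 18.72
ee_pos: [694.5, -91.4, 339.0]
ee_rot: [-180.0, -0.0, 111.0]
force: [1.0, 0.5, 0.7]
gripper_width: 63.6
time_s: 19.13
ee_pos: [693.1, -91.3, 192.0]
ee_rot: [-179.8, -0.1, 111.0]
force: [0.6, -0.4, 0.3]
gripper_width: 63.8
time_s: 19.55
ee_pos: [694.4, -91.3, 195.2]
ee_rot: [179.9, 0.0, 111.0]
force: [-0.6, -0.3, -1.1]
gripper_width: 33.3
top [([314.2, 173.1], 0.73, array([832.1,   4.3,   0. ])), ([326.8, 215.2], 0.55, array([685.1, -38.6,   0. ]))]
side [([405.8, 245.8], 0.55, array([825.4,  18.8,   0. ])), ([365.1, 265.8], 0.48, array([680.5, -31.8,   0. ]))]
[694.6 -91.2 195.1] [179.9   0.  111. ] [-0.6  0.2  3.5] 29.78277710811576
```

View pics/g.png

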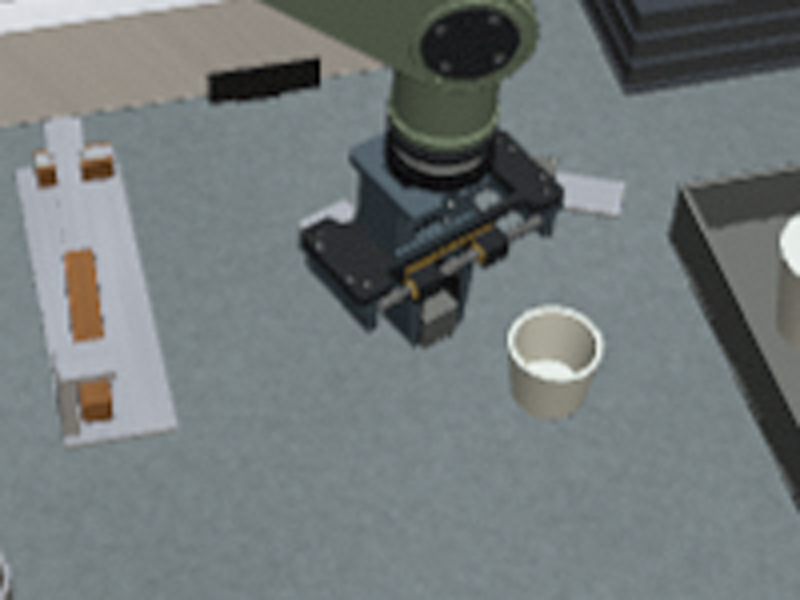

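The larger shim is gripped by its block at (435,315). The bar is parked under the lip with its blade on the ridge at (65,140). Next I'll square it to the till and set it down in front of the foot.

```bash
python3 -m handwheel '[{"gripper":20,"travel":[0,0,-0.015],"twist":0},{"gripper":20,"travel":[0,0,0],"twist":0.1},{"gripper":20,"travel":[0,0,0],"twist":0.1},{"gripper":20,"travel":[0,0,0],"twist":0.1},{"gripper":20,"travel":[0,0,0],"twist":0.077}]' 25
python3 -m handwheel '[{"gripper":20,"travel":[0.030,-0.022,0],"twist":0},{"gripper":20,"travel":[0.035,-0.0255,0],"twist":0},{"gripper":20,"travel":[0.030,-0.022,0],"twist":0},{"gripper":20,"travel":[0,0,0],"twist":0},{"gripper":20,"travel":[0,0,0.01],"twist":0}]'
python3 - <<'E'
from h import *
np.set_printoptions(precision=1,suppress=True)
F={c:env.grab_frame(c) for c in ("top","side")}
for c in F: print(c,[(r["uv"],r["confidence"],onz(F[c],r["uv"],5)) for r in env.pinpoint(c,"shim")])
s=env.state();print(s["ee_pos"],s["ee_rot"],s["force"],s["gripper_width"])
for c,b in (("top",(180,300,260,420)),("side",(200,320,300,460))):
  im=cv2.resize(F[c]["frame"][b[0]:b[1],b[2]:b[3]],None,fx=5,fy=5,interpolation=cv2.INTER_CUBIC)[:,:,::-1];cv2.imwrite(f"pics/sh_{c}.png",im)
a,b=cv2.imread("pics/sh_top.png"),cv2.imread("pics/sh_side.png")
cv2.imwrite("pics/sh.png",np.hstack([a[0:600,0:400],b[0:600,0:400]]))
E
```

```text
time_s: 20.17
ee_pos: [694.1, -91.3, 208.6]
ee_rot: [-179.9, 0.0, 89.2]
force: [-0.0, 0.2, -1.9]
gripper_width: 29.9
time_s: 20.58
ee_pos: [626.4, 4.6, 200.4]
ee_rot: [179.9, 0.0, 89.6]
force: [1.3, 0.6, -1.1]
gripper_width: 29.7
top [([296.9, 229.0], 0.59, array([637.1,  63.9,   5. ]))]
side [([284.6, 243.1], 0.66, array([459.4, 109.6,   5. ])), ([405.2, 247.8], 0.65, array([819.,   7.,   5.])), ([339.1, 245.8], 0.5, array([622.3,  60.6,   5. ]))]
[627.3   2.2 198.4] [-180.     0.    89.4] [-0.1 -0.3 -1.9] 29.850102441515794
```

View pics/sh.png

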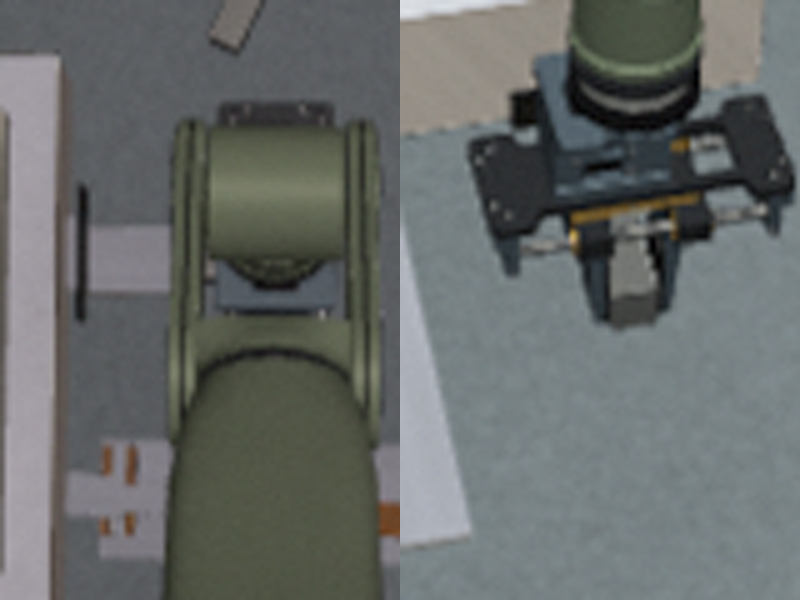

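```bash
python3 - <<'E'
from h import *
np.set_printoptions(precision=1,suppress=True)
f=env.grab_frame("top")
for uv,z in [((276.5,217),63),((276.5,244),63),((285,225),9),((285,238.4),9),((290,225),9),((290,238.4),9),((276.5,230),63)]: print(uv,z,onz(f,uv,z))
g=cv2.cvtColor(f["frame"],cv2.COLOR_RGB2GRAY).astype(int)
print(g[212:250:1,276]);print(g[218:246,285])
E
```

```text
(276.5, 217) 63 [670.3 130.2  63. ]
(276.5, 244) 63 [579.9 129.9  63. ]
(285, 225) 9 [650.4 104.4   9. ]
(285, 238.4) 9 [604.4 104.3   9. ]
(290, 225) 9 [650.4  87.3   9. ]
(290, 238.4) 9 [604.4  87.3   9. ]
(276.5, 230) 63 [626.7 130.1  63. ]
[93 94 92 96 79 43 22 18 22 16 21 25 26 28 24 27 27 26 27 22 29 27 28 26
 25 27 25 34 34 32 34 31 63 83 88 90 90 89]
[ 95  97  93  94  92  92  93 109 126 129 130 130 128 130 133 135 130 132
 130 130 102  87  90  93  93  93  90  89]
```

```bash
python3 -m handwheel '[{"gripper":20,"travel":[0,0,0.003],"twist":0},{"gripper":20,"travel":[0,0,0.0015],"twist":0},{"gripper":20,"travel":[0.01,0,0],"twist":0},{"gripper":20,"travel":[0.01,0,0],"twist":0},{"gripper":20,"travel":[0.01,0,0],"twist":0}]'
python3 -m handwheel '[{"gripper":20,"travel":[0.008,0,0],"twist":0},{"gripper":20,"travel":[0.006,0,0],"twist":0},{"gripper":20,"travel":[0.004,0,0],"twist":0},{"gripper":20,"travel":[0,0,0],"twist":0}]'
python3 -m handwheel '[{"gripper":20,"travel":[0.003,0,0],"twist":0},{"gripper":20,"travel":[0.003,0,0],"twist":0},{"gripper":20,"travel":[0,0,0],"twist":0},{"gripper":20,"travel":[0,0,0],"twist":0}]'
python3 - <<'E'
from h import *
np.set_printoptions(precision=1,suppress=True)
lift();f=env.grab_frame("top");print([(r["uv"],r["confidence"],onz(f,r["uv"],0)) for r in env.pinpoint("top","shim")])
s=env.state();print(s["ee_pos"],s["ee_rot"],s["force"])
E
```

```text
time_s: 21.25
ee_pos: [627.4, 33.6, 195.0]
ee_rot: [180.0, 0.0, 89.4]
force: [0.2, -1.7, 1.9]
gripper_width: 30.0
time_s: 21.58
ee_pos: [627.4, 52.5, 195.1]
ee_rot: [180.0, -0.1, 89.5]
force: [-0.5, 2.4, 3.3]
gripper_width: 29.9
time_s: 21.92
ee_pos: [627.5, 57.2, 195.0]
ee_rot: [180.0, -0.0, 89.4]
force: [0.3, 0.2, 4.2]
gripper_width: 30.0
lift: px shift [-0.9 -4.9] cc 0.232 px per 10mm [ 0.  -2.3] -> mm 21.9 rad~ 0.0527
[([311.5, 171.2], 0.73, array([838.8,  13.6,   0. ]))]
[627.5  57.2 195. ] [180.   -0.   89.4] [ 0.6 -0.4  5.5]
```

```bash
for i in 1; do python3 -m handwheel '[{"gripper":20,"travel":[0.002,0,-0.0003],"twist":0},{"gripper":20,"travel":[0.002,0,0],"twist":0},{"gripper":20,"travel":[0,0,0],"twist":0}]'; done
python3 -m handwheel '[{"gripper":20,"travel":[0.0015,0,0],"twist":0},{"gripper":20,"travel":[0.0015,0,0],"twist":0},{"gripper":20,"travel":[0,0,0],"twist":0}]'
python3 -m handwheel '[{"gripper":20,"travel":[0.001,0,0],"twist":0},{"gripper":20,"travel":[0.001,0,0],"twist":0},{"gripper":20,"travel":[0,0,0],"twist":0}]' | grep -A2 -E 'force|pos'
```

```text
time_s: 22.32
ee_pos: [627.5, 61.1, 195.0]
ee_rot: [180.0, 0.0, 89.4]
force: [-0.4, -2.3, 3.6]
gripper_width: 30.1
time_s: 22.57
ee_pos: [627.5, 64.2, 195.0]
ee_rot: [180.0, 0.0, 89.4]
force: [-0.9, -2.8, 3.6]
gripper_width: 30.0
ee_pos: [627.5, 66.2, 195.1]
ee_rot: [180.0, 0.0, 89.4]
force: [0.3, -2.4, 3.5]
gripper_width: 29.6
```

```bash
m() { grep -E 'pos|force'; }
python3 -m handwheel '[{"gripper":20,"travel":[0.001,0,0],"twist":0},{"gripper":20,"travel":[0,0,0],"twist":0}]'|m
python3 -m handwheel '[{"gripper":20,"travel":[0.001,0,0],"twist":0},{"gripper":20,"travel":[0,0,0],"twist":0}]'|m
python3 -m handwheel '[{"gripper":20,"travel":[0.001,0,0],"twist":0},{"gripper":20,"travel":[0,0,0],"twist":0}]'|m
```

```text
ee_pos: [627.5, 67.2, 195.0]
force: [0.5, -2.9, 4.1]
ee_pos: [627.5, 68.2, 195.0]
force: [-0.1, -2.5, 4.9]
ee_pos: [627.5, 69.2, 195.1]
force: [0.0, -3.3, 4.2]
```

```bash
m() { grep -E 'pos|force'; }
python3 -m handwheel '[{"gripper":20,"travel":[0.001,0,0],"twist":0},{"gripper":20,"travel":[0,0,0],"twist":0}]'|m
python3 -m handwheel '[{"gripper":20,"travel":[0.001,0,0],"twist":0},{"gripper":20,"travel":[0,0,0],"twist":0}]'|m
python3 - <<'E'
from h import *
f=env.grab_frame("side");cv2.imwrite("pics/b.png",cv2.resize(f["frame"][195:255,300:380],None,fx=10,fy=10,interpolation=cv2.INTER_CUBIC)[:,:,::-1])
E
```

```text
ee_pos: [627.5, 70.2, 195.0]
force: [-1.4, -2.5, 4.1]
ee_pos: [627.5, 71.2, 195.0]
force: [0.1, -3.3, 4.1]
```

View pics/b.png

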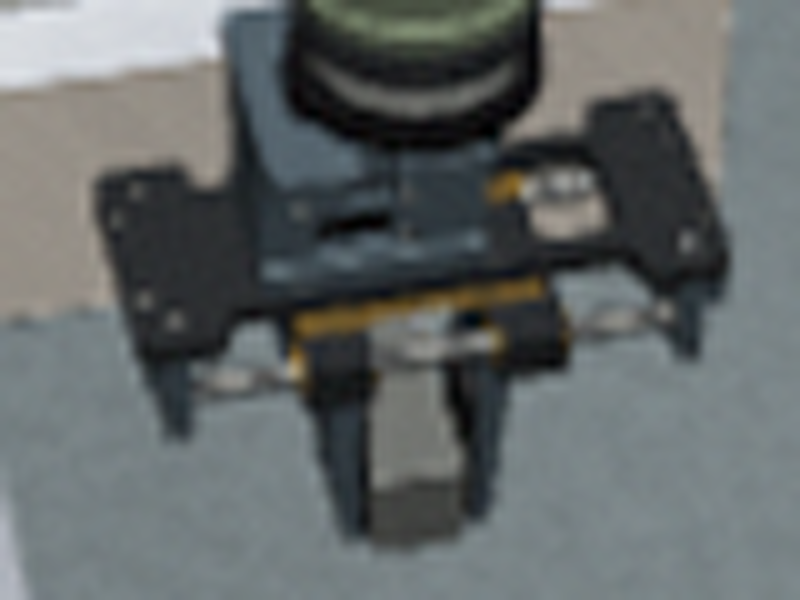

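The view (my twelfth, the last allowed) shows the block's tail bottom at crop (415,547), which is px (341.5,249.7). The gripper body hides the stop. From here I'll use numbers only.

```bash
python3 - <<'E'
from h import *
f=env.grab_frame("side")
for v in (547,543): print(onz(f,(300+41.5-.5+.05,195+v/10-.5),0).round(1))
for v in (483,): print(onz(f,(341,195+v/10-.5),34).round(1))
for p in [(627,69.2-50,0),(627,71.2-50,34)]: print(proj(f,p))
f=env.grab_frame("top");r=env.trace("top","shim");
for x in r[:2]:
  ys,xs=np.nonzero(x["pixels"]);print(x["confidence"],xs.min(),xs.max(),ys.min(),ys.max())
g=cv2.cvtColor(f["frame"],cv2.COLOR_RGB2GRAY).astype(int);print(g[228,268:300],g[234,268:300])
E
```

```text
[626.   49.8   0. ]
[626.4  51.4   0. ]
[624.2  45.6  34. ]
[343.75493489 256.37421272]
[343.81819688 248.4318371 ]
0.76 303 322 158 189
[158 157 147  76  89  79  46  87  82  54  51  68  84  83  82  82  80  81
  81  80  79  81  78  75  77  77  75  75  73  73  73  72] [154 153 145  75  87  80  54  72  85  73  51  74 116 110  81  86  86  73
  46  45  49  58  67  51  49  43  52  57  71  55  42  41]
```

```bash
m() { grep -E 'pos|force'; }
python3 -m handwheel '[{"gripper":20,"travel":[0.0007,0,0],"twist":0},{"gripper":20,"travel":[0,0,0],"twist":0}]'|m
python3 -m handwheel '[{"gripper":20,"travel":[0.0007,0,0],"twist":0},{"gripper":20,"travel":[0,0,0],"twist":0}]'|m
python3 -m handwheel '[{"gripper":20,"travel":[0.0007,0,0],"twist":0},{"gripper":20,"travel":[0,0,0],"twist":0}]'|m
```

```text
ee_pos: [627.5, 71.8, 195.0]
force: [1.2, -3.3, 4.2]
ee_pos: [627.5, 72.5, 195.0]
force: [-0.2, -4.1, 4.1]
ee_pos: [627.5, 73.2, 195.0]
force: [-0.0, -4.9, 4.3]
```

```bash
m() { grep -E 'pos|force'; }
python3 -m handwheel '[{"gripper":20,"travel":[0,0,0],"twist":0},{"gripper":20,"travel":[0,0,0],"twist":0}]'|m
python3 -m handwheel '[{"gripper":20,"travel":[0.0004,0,0],"twist":0},{"gripper":20,"travel":[0,0,0],"twist":0}]'|m
python3 -m handwheel '[{"gripper":20,"travel":[0,0,0],"twist":0}]'|m
```

```text
ee_pos: [627.5, 73.1, 195.0]
force: [-0.8, -2.6, 4.8]
ee_pos: [627.6, 73.4, 195.0]
force: [-0.0, -5.4, 4.0]
ee_pos: [627.6, 73.4, 195.1]
force: [0.6, -5.0, 4.8]
```

```bash
m() { grep -E 'pos|force'; }
python3 -m handwheel '[{"gripper":20,"travel":[0.0004,0,0],"twist":0},{"gripper":20,"travel":[0,0,0],"twist":0}]'|m
python3 -m handwheel '[{"gripper":20,"travel":[0,0,0],"twist":0}]'|m
python3 -m handwheel '[{"gripper":20,"travel":[0,0,0],"twist":0}]'|m
```

```text
ee_pos: [627.5, 73.6, 195.0]
force: [-0.2, -5.6, 5.1]
ee_pos: [627.6, 73.6, 195.0]
force: [0.1, -5.5, 4.9]
ee_pos: [627.6, 73.6, 195.1]
force: [0.4, -5.1, 4.7]
```

```bash
m() { grep -E 'pos|force'; }
python3 -m handwheel '[{"gripper":20,"travel":[0.0004,0,0],"twist":0},{"gripper":20,"travel":[0,0,0],"twist":0}]'|m
python3 -m handwheel '[{"gripper":20,"travel":[0,0,0],"twist":0}]'|m
python3 -m handwheel '[{"gripper":20,"travel":[0,0,0],"twist":0}]'|m
python3 -m handwheel '[{"gripper":20,"travel":[0,0,0],"twist":0}]'|m
```

```text
ee_pos: [627.6, 73.8, 195.0]
force: [0.1, -5.8, 4.8]
ee_pos: [627.6, 73.8, 195.1]
force: [0.6, -6.9, 5.3]
ee_pos: [627.6, 73.9, 195.0]
force: [0.1, -6.4, 3.6]
ee_pos: [627.6, 73.8, 195.0]
force: [-1.1, -6.5, 5.0]
```

The force is steady at -6.5 N (sliding baseline about -2.9), so the stop is pressed in by about 0.7 mm. I'll release the shim and go to the bar.

```bash
python3 -m handwheel '[{"gripper":55,"travel":[0,0,0],"twist":0},{"gripper":55,"travel":[0,0,0],"twist":0},{"gripper":55,"travel":[0,0,0],"twist":0},{"gripper":55,"travel":[0,0,0],"twist":0}]'
python3 -m handwheel '[{"gripper":55,"travel":[0,0,-0.02],"twist":0},{"gripper":55,"travel":[0,0,-0.035],"twist":0},{"gripper":55,"travel":[0,0,-0.035],"twist":0},{"gripper":55,"travel":[0,0,-0.035],"twist":0},{"gripper":45,"travel":[0,0,-0.01],"twist":0.089}]'
python3 -m handwheel '[{"gripper":45,"travel":[-0.0284,-0.027,0],"twist":0},{"gripper":45,"travel":[-0.0284,-0.027,0],"twist":0},{"gripper":45,"travel":[-0.0284,-0.027,0],"twist":0},{"gripper":45,"travel":[-0.0284,-0.027,0],"twist":0},{"gripper":45,"travel":[-0.0284,-0.027,0],"twist":0}]'
python3 -m handwheel '[{"gripper":45,"travel":[-0.0284,-0.027,0],"twist":0},{"gripper":45,"travel":[0,0,0],"twist":0},{"gripper":45,"travel":[0,0,0],"twist":0}]'
python3 - <<'E'
from h import *
np.set_printoptions(precision=1,suppress=True)
f=lift();F={"side":f,"top":env.grab_frame("top")}
for c in F: print(c,[(r["uv"],r["confidence"],onz(F[c],r["uv"],0)) for r in env.pinpoint(c,"shim")])
s=env.state();print(s["ee_pos"],s["ee_rot"],s["force"],s["gripper_width"])
cv2.imwrite("pics/h_top.png",F["top"]["frame"][:,:,::-1]);cv2.imwrite("pics/h_side.png",f["frame"][:,:,::-1])
for c in F:
 for x in env.trace(c,"shim")[:2]:
  ys,xs=np.nonzero(x["pixels"]);print(c,x["confidence"],xs.min(),xs.max(),ys.min(),ys.max(),x["pixels"].sum())
g=cv2.cvtColor(F["top"]["frame"],cv2.COLOR_RGB2GRAY).astype(int);print(g[222:242,290],g[222:242,298],g[231,270:312])
E
```

```text
time_s: 25.85
ee_pos: [627.3, 74.9, 194.4]
ee_rot: [-179.9, -0.0, 89.4]
force: [0.2, 0.9, 0.5]
gripper_width: 49.9
time_s: 26.27
ee_pos: [628.5, 74.9, 335.8]
ee_rot: [179.5, -0.1, 84.3]
force: [0.3, 0.3, 1.2]
gripper_width: 45.9
time_s: 26.68
ee_pos: [477.5, -54.0, 329.8]
ee_rot: [-180.0, -0.0, 84.4]
force: [0.0, -0.6, 0.5]
gripper_width: 41.2
time_s: 26.93
ee_pos: [448.3, -79.8, 330.2]
ee_rot: [180.0, -0.0, 84.2]
force: [-0.2, -0.1, 0.9]
gripper_width: 41.3
lift: px shift [ 0.3 -3. ] cc 0.737 px per 10mm [ 0.  -2.3] -> mm 13.4 rad~ 0.0324
side [([407.1, 246.8], 0.85, array([828. ,  13.9,   0. ])), ([335.8, 229.3], 0.64, array([630., 137.,   0.]))]
top [([276.2, 231.0], 0.81, array([630.9, 135. ,   0. ])), ([309.9, 174.7], 0.56, array([826.6,  19.2,   0. ])), ([483.8, 290.2], 0.43, array([ 427.5, -568.7,    0. ]))]
[450.6 -78.5 330.1] [180.   -0.   84.4] [ 0.1 -0.5 -0.4] 41.19478843632953
side 0.78 327 346 224 249 314
side 0.71 236 372 115 234 7673
top 0.52 277 300 227 237 239
[ 95  94  93  91  82 104 114 109 111 111 111 111 120  82  53  81  94  93
  93  92] [ 94  94  94  95  86 107 113 113 113 113 114 113 115  81  55  81  92  88
  88  90] [145  77  87 111 123  70  21  50 110 110 110 110 110 110 111 111 110 110
 112 109 111 110 113 111 113 112 112 111 113 114 109  64  93  92  95  94
  96  95  92  92  92  93]
```

The shim sits square: the block spans top px cols 278–300 right at the stop, with parallel edges. Now I'll free the bar.

```bash
python3 -m handwheel '[{"gripper":45,"travel":[0,0,0.038],"twist":0},{"gripper":45,"travel":[0,0,0.038],"twist":0},{"gripper":45,"travel":[0,0,0.02],"twist":0},{"gripper":45,"travel":[0,0,0.005],"twist":0},{"gripper":10,"travel":[0,0,0],"twist":0}]' 40
python3 -m handwheel '[{"gripper":10,"travel":[0,0,0],"twist":0},{"gripper":10,"travel":[0,0,0],"twist":0},{"gripper":10,"travel":[0,0,0],"twist":0},{"gripper":10,"travel":[0,0,0],"twist":0},{"gripper":10,"travel":[0,0,0],"twist":0}]'
python3 -m handwheel '[{"gripper":10,"travel":[0,0,0.002],"twist":0},{"gripper":10,"travel":[0,0,0.002],"twist":0},{"gripper":10,"travel":[0,0,0],"twist":0}]'
python3 -m handwheel '[{"gripper":10,"travel":[0,0,0.002],"twist":0},{"gripper":10,"travel":[0,0,0],"twist":0},{"gripper":10,"travel":[0,0,0],"twist":0}]'
python3 -c 'from h import *;lift()'
```

```text
time_s: 27.65
ee_pos: [449.7, -78.7, 227.7]
ee_rot: [-179.8, -0.0, 84.4]
force: [-0.7, -0.1, -0.3]
gripper_width: 36.6
time_s: 28.07
ee_pos: [449.2, -79.0, 230.1]
ee_rot: [180.0, 0.0, 84.4]
force: [-4.3, 2.2, 6.5]
gripper_width: 21.7
time_s: 28.32
ee_pos: [449.3, -79.3, 226.8]
ee_rot: [180.0, 0.0, 84.4]
force: [-5.7, 1.0, 16.8]
gripper_width: 21.7
time_s: 28.57
ee_pos: [449.3, -79.3, 225.3]
ee_rot: [180.0, 0.1, 84.5]
force: [-6.9, -0.2, 19.2]
gripper_width: 21.8
lift: px shift [ 0.02 -3.11] cc 0.97 px per 10mm [ 0.03 -2.26] -> mm 13.8 rad~ 0.0331
```

```bash
python3 -m handwheel '[{"gripper":10,"travel":[0,0,0.001],"twist":0},{"gripper":10,"travel":[0,0.0077,0],"twist":-0.041},{"gripper":10,"travel":[0,0.0077,0],"twist":-0.041},{"gripper":10,"travel":[0,0,0],"twist":0}]'
python3 -m handwheel '[{"gripper":10,"travel":[0,0.0077,0],"twist":-0.041},{"gripper":10,"travel":[0,0.0077,0],"twist":-0.040},{"gripper":10,"travel":[0,0,0],"twist":0}]'
python3 - <<'E'
from h import *
f=lift();m=env.trace("side","bar")[0];ys,xs=np.nonzero(m["pixels"]);print(m["confidence"],m["uv"],xs[ys.argmax()],ys.max())
E
```

```text
time_s: 28.95
ee_pos: [466.0, -80.4, 224.6]
ee_rot: [179.8, 0.0, 89.1]
force: [-2.6, 4.7, 17.3]
gripper_width: 21.7
time_s: 29.2
ee_pos: [482.0, -80.0, 224.8]
ee_rot: [179.7, -0.0, 93.7]
force: [-1.2, 5.6, 15.9]
gripper_width: 21.8
lift: px shift [ 0.99 -3.31] cc 0.848 px per 10mm [ 0.03 -2.26] -> mm 14.7 rad~ 0.0353
0.75 [307.5, 286.8] 308 304
```

```bash
python3 -m handwheel '[{"gripper":10,"travel":[0.0003,0,-0.003],"twist":0},{"gripper":10,"travel":[0.0005,0,-0.003],"twist":0},{"gripper":10,"travel":[0.0006,0,-0.003],"twist":0},{"gripper":10,"travel":[0.0007,0,-0.003],"twist":0},{"gripper":10,"travel":[0.0007,0,-0.003],"twist":0}]' 30
python3 -m handwheel '[{"gripper":10,"travel":[0.0008,0,-0.003],"twist":0},{"gripper":10,"travel":[0.0008,0,-0.003],"twist":0},{"gripper":10,"travel":[0.001,0,-0.003],"twist":0},{"gripper":10,"travel":[0.001,0,-0.003],"twist":0},{"gripper":10,"travel":[0,0,0],"twist":0}]'
python3 -c 'from h import *;lift()'
python3 -m handwheel '[{"gripper":10,"travel":[0.0012,0,-0.004],"twist":0},{"gripper":10,"travel":[0.0012,0,-0.004],"twist":0},{"gripper":10,"travel":[0,0,0],"twist":0}]'
python3 -c 'from h import *;lift()'
```

```text
time_s: 29.72
ee_pos: [481.1, -77.9, 238.2]
ee_rot: [179.8, 0.1, 93.7]
force: [2.0, -2.7, 3.7]
gripper_width: 21.4
time_s: 30.13
ee_pos: [480.7, -74.8, 250.2]
ee_rot: [179.8, 0.2, 93.7]
force: [3.0, -6.2, 6.7]
gripper_width: 22.1
lift: px shift [ 1.63 -2.35] cc 0.783 px per 10mm [ 0.03 -2.26] -> mm 10.4 rad~ 0.0251
time_s: 30.43
ee_pos: [480.0, -72.4, 257.3]
ee_rot: [179.9, 0.1, 93.6]
force: [2.4, -6.8, -1.9]
gripper_width: 21.9
lift: px shift [ 1.58 -2.34] cc 0.762 px per 10mm [ 0.03 -2.26] -> mm 10.4 rad~ 0.025
```

```bash
cat >> h.py <<'E'
def lift2():
    f=env.grab_frame("side");a=cv2.imread("pics/side0.png");b=f["frame"][:,:,::-1]
    g=lambda i:cv2.cvtColor(i,cv2.COLOR_BGR2GRAY)[180:235,353:385].astype(np.float32)
    k=(proj(f,[745,146,40])-proj(f,[745,146,30]))[1]
    for n,im in (("now",b),("parked",cv2.imread("pics/h_side.png"))):
        cc,W=cv2.findTransformECC(g(a),g(im),np.eye(2,3,dtype=np.float32),cv2.MOTION_TRANSLATION,(3,200,1e-5),None,3)
        print(n,W[:,2].round(2),round(cc,3),"mm",round(W[1,2]/k*10,1),"rad",round(W[1,2]/k*10/400,4))
    return f
E
python3 -c 'from h import *;lift2();s=env.state();print(s["force"],s["ee_pos"])'
```

```text
now [-0.12 -1.91] 0.992 mm 8.5 rad 0.0212
parked [-0.2  -3.26] 0.96 mm 14.5 rad 0.0363
[ 2.38965903 -7.49807121  0.40950092] [480.02719359 -72.50726565 256.96153596]
```

The till has settled: its corner shift is 0.58 of the parked value, or about 0.016 rad, which is on the shim. Now I'll pull the bar out along its slope.

```bash
python3 -m handwheel '[{"gripper":10,"travel":[-0.003,0,0],"twist":0},{"gripper":10,"travel":[-0.005,0,-0.001],"twist":0},{"gripper":10,"travel":[-0.006,0,-0.001],"twist":0},{"gripper":10,"travel":[0,0,0],"twist":0}]' 50
python3 -m handwheel '[{"gripper":10,"travel":[-0.008,0,-0.0015],"twist":0},{"gripper":10,"travel":[-0.008,0,-0.0015],"twist":0},{"gripper":10,"travel":[-0.008,0,-0.0015],"twist":0},{"gripper":10,"travel":[-0.006,0,-0.0015],"twist":0},{"gripper":10,"travel":[0,0,0],"twist":0}]'
python3 - <<'E'
from h import *
lift2();F=toe();print([(x["uv"],x["confidence"],onz(F["top"],x["uv"],25)) for x in env.pinpoint("top","toe")])
g=cv2.cvtColor(F["top"]["frame"],cv2.COLOR_RGB2GRAY).astype(int);print(g[279,270:310])
E
```

```text
time_s: 30.87
ee_pos: [479.1, -83.5, 257.0]
ee_rot: [-179.7, -0.5, 93.3]
force: [2.0, 13.3, -4.7]
gripper_width: 21.7
time_s: 31.28
ee_pos: [480.4, -113.4, 262.4]
ee_rot: [-179.5, -0.5, 93.5]
force: [-0.6, -0.1, -3.1]
gripper_width: 21.9
now [-0.11 -1.91] 0.992 mm 8.5 rad 0.0212
parked [-0.2  -3.26] 0.96 mm 14.5 rad 0.0363
grip [ 481.8 -115.2   92.4] yaw 93.7 w 21.7 F [-1.1  0.7 -0.3]
miss False True
[([276.5, 281.9], 0.82, array([455.78073304, 131.75250352,  25.        ])), ([361.2, 324.9], 0.2, array([ 312.1959169 , -151.15045937,   25.        ]))]
[154  87  85  89 109 132 130 128 129 131 129 130 129 126 130 130 128 128
 126 128 128 128 128 129 127 126 129 129 129 127 126 131 130 129 128 129
 129 127 130 128]
```

```bash
python3 -m handwheel '[{"gripper":10,"travel":[-0.009,0,-0.002],"twist":0},{"gripper":10,"travel":[-0.009,0,-0.002],"twist":0},{"gripper":10,"travel":[-0.008,0,-0.002],"twist":0},{"gripper":10,"travel":[0,0,-0.02],"twist":0},{"gripper":10,"travel":[0,0,-0.035],"twist":0}]'
python3 -m handwheel '[{"gripper":10,"travel":[-0.01,0.005,-0.015],"twist":0},{"gripper":10,"travel":[-0.03,0.010,0],"twist":0},{"gripper":10,"travel":[-0.0325,0.0108,0],"twist":0},{"gripper":10,"travel":[-0.0325,0.0108,0],"twist":0},{"gripper":10,"travel":[-0.0325,0.0108,0],"twist":0}]'
python3 -m handwheel '[{"gripper":10,"travel":[-0.03,0.0108,0],"twist":0},{"gripper":10,"travel":[-0.025,0.006,0],"twist":0},{"gripper":10,"travel":[0,0,0],"twist":0}]'
python3 -c 'from h import *;lift2();toe()'
```

```text
time_s: 32.0
ee_pos: [483.2, -142.8, 323.6]
ee_rot: [-179.6, -0.1, 93.6]
force: [0.4, 0.3, -5.2]
gripper_width: 21.8
time_s: 32.42
ee_pos: [540.4, -278.4, 341.4]
ee_rot: [180.0, 0.1, 93.7]
force: [0.6, 0.4, -4.7]
gripper_width: 21.7
time_s: 32.67
ee_pos: [561.3, -335.6, 340.5]
ee_rot: [179.9, 0.4, 93.5]
force: [1.0, 0.8, -3.8]
gripper_width: 21.8
now [ 0.5 -3.9] 0.717 mm 17.3 rad 0.0433
parked [-0.2  -3.26] 0.96 mm 14.5 rad 0.0363
grip [ 560.1 -329.1  168.9] yaw 93.7 w 21.5 F [ 0.6 -0.  -4.3]
miss False True
```

```bash
python3 -m handwheel '[{"gripper":10,"travel":[0,0,0.02],"twist":0},{"gripper":10,"travel":[0,0,0.03],"twist":0},{"gripper":10,"travel":[0,0,0.025],"twist":0},{"gripper":10,"travel":[0,0,0.01],"twist":0},{"gripper":10,"travel":[0,0,0],"twist":0}]' 15
python3 -m handwheel '[{"gripper":10,"travel":[-0.0005,0,0.008],"twist":0},{"gripper":10,"travel":[-0.0005,0,0.008],"twist":0},{"gripper":10,"travel":[-0.0005,0,0.008],"twist":0},{"gripper":10,"travel":[0,0,0.008],"twist":0},{"gripper":10,"travel":[0,0,0],"twist":0}]' 10
python3 -m handwheel '[{"gripper":10,"travel":[0,0,0.005],"twist":0},{"gripper":10,"travel":[0,0,0.005],"twist":0},{"gripper":10,"travel":[0,0,0.004],"twist":0},{"gripper":10,"travel":[0,0,0],"twist":0}]' 5
python3 -m handwheel '[{"gripper":10,"travel":[0,0,0.004],"twist":0},{"gripper":10,"travel":[0,0,0.002],"twist":0},{"gripper":10,"travel":[0,0,0],"twist":0},{"gripper":10,"travel":[0,0,0],"twist":0}]' 4
```

```text
time_s: 33.33
ee_pos: [559.8, -328.3, 253.7]
ee_rot: [-179.7, -0.2, 93.7]
force: [-0.7, -0.9, -4.8]
gripper_width: 21.8
time_s: 33.75
ee_pos: [560.4, -330.8, 222.6]
ee_rot: [-179.9, -0.1, 93.6]
force: [0.4, 0.7, -3.8]
gripper_width: 22.0
time_s: 34.08
ee_pos: [560.5, -330.8, 209.1]
ee_rot: [-179.9, -0.0, 93.7]
force: [1.2, 0.6, -4.5]
gripper_width: 21.9
time_s: 34.42
ee_pos: [560.6, -330.8, 203.9]
ee_rot: [-180.0, -0.0, 93.7]
force: [0.6, 0.5, -3.1]
gripper_width: 21.6
```

```bash
python3 -m handwheel '[{"gripper":10,"travel":[0,0,0.003],"twist":0},{"gripper":10,"travel":[0,0,0.003],"twist":0},{"gripper":10,"travel":[0,0,0.002],"twist":0},{"gripper":10,"travel":[0,0,0],"twist":0}]' 4
python3 -m handwheel '[{"gripper":45,"travel":[0,0,0],"twist":0},{"gripper":50,"travel":[0,0,0],"twist":0},{"gripper":50,"travel":[0,0,0],"twist":0},{"gripper":50,"travel":[0,0,0],"twist":0},{"gripper":50,"travel":[0,0,0],"twist":0}]' 10
python3 -m handwheel '[{"gripper":50,"travel":[0,0,-0.02],"twist":0},{"gripper":50,"travel":[0,0,-0.035],"twist":0},{"gripper":50,"travel":[0,0,-0.035],"twist":0},{"gripper":50,"travel":[-0.04,0,-0.035],"twist":0},{"gripper":50,"travel":[-0.04,0,-0.03],"twist":0}]'
python3 -m handwheel '[{"gripper":50,"travel":[-0.04,-0.01,0],"twist":0},{"gripper":50,"travel":[-0.04,-0.01,0],"twist":0},{"gripper":50,"travel":[-0.04,-0.01,0],"twist":0},{"gripper":50,"travel":[-0.02,0,0],"twist":0},{"gripper":50,"travel":[0,0,0],"twist":0}]'
python3 - <<'E'
from h import *
np.set_printoptions(precision=1,suppress=True)
lift2();F=toe()
for t in ("shim","bar","jug","mug","tin","roll","tamper","cup"):
  for c in F: print(t,c,[(r["confidence"].__round__(2),onz(F[c],r["uv"],0)[:2]) for r in env.pinpoint(c,t)[:2]])
cv2.imwrite("pics/end_top.png",F["top"]["frame"][:,:,::-1])
g=cv2.cvtColor(F["top"]["frame"],cv2.COLOR_RGB2GRAY).astype(int);print(g[222:242,290],g[222:242,298],g[231,268:308])
r=env.trace("top","bar")[0];ys,xs=np.nonzero(r["pixels"]);rc=cv2.minAreaRect(np.array([onz(F["top"],p,5)[:2] for p in zip(xs,ys)],np.float32));print(r["confidence"],rc)
E
```

```text
time_s: 34.75
ee_pos: [560.7, -331.0, 195.8]
ee_rot: [-180.0, 0.0, 93.7]
force: [0.4, -0.8, -3.8]
gripper_width: 22.1
time_s: 35.17
ee_pos: [560.7, -331.0, 196.4]
ee_rot: [180.0, 0.0, 93.7]
force: [-0.4, 0.1, 0.6]
gripper_width: 45.1
time_s: 35.58
ee_pos: [565.1, -394.6, 341.6]
ee_rot: [179.9, 0.1, 93.8]
force: [1.2, -0.4, -0.7]
gripper_width: 45.2
time_s: 36.0
ee_pos: [542.2, -541.7, 337.6]
ee_rot: [180.0, 0.1, 93.4]
force: [0.6, 0.1, 0.8]
gripper_width: 46.0
now [-0.1 -1.9] 0.992 mm 8.4 rad 0.021
parked [-0.2 -3.3] 0.96 mm 14.5 rad 0.0363
grip [ 544.3 -535.6  166.7] yaw 93.7 w 45.5 F [0.1 0.  0.4]
toe [538.6 -82.9   8.5] err 9.3 conf 0.63 0.88 d [  -5.7  452.8 -158.2] len 479.6 slope 19.3 yaw 90.7
shim side [(0.63, array([827.4,  20.9])), (0.56, array([636.2, 150.7]))]
shim top [(0.7, array([ 438.6, -134.6])), (0.61, array([825.1,  13.6]))]
bar side [(0.65, array([ 560.1, -293.4]))]
bar top [(0.64, array([ 570.5, -281.6])), (0.44, array([ 561.8, -526.7]))]
jug side [(0.84, array([ 330.2, -274.1]))]
jug top []
mug side [(0.86, array([ 626.1, -493.2]))]
mug top [(0.91, array([ 608.8, -497.7]))]
tin side [(0.85, array([ 424.6, -576.8])), (0.43, array([ 622.3, -480.8]))]
tin top []
roll side [(0.81, array([ 323.1, -158. ]))]
roll top [(0.55, array([ 322.1, -146.1]))]
tamper side [(0.58, array([ 554.1, -532.9]))]
tamper top [(0.5, array([ 560.4, -539.2]))]
cup side [(0.54, array([ 758.3, -177.6])), (0.53, array([ 564.4, -292.4]))]
cup top [(0.8, array([ 763. , -170.1]))]
[ 97  94  94  94  82 105 115 110 109 112 113 113 121  82  56  83  93  93
  92  92] [ 94  96  95  97  84 103 113 112 112 114 113 115 114  79  53  81  91  90
  88  91] [159 157 154 130  85 103 128  95  20  51 109 109 109 109 109 110 111 111
 111 111 112 111 112 110 113 112 112 112 112 113 114 115 110  65  93  95
  93  95  98  96]Traceback (most recent call last):
  File "<stdin>", line 8, in <module>
IndexError: list index out of range
```

```bash
python3 -c 'from h import *;print(env.state()["force"],env.state()["time_s"]);print(env.job_done())'
```

```text
[ 0.54249304 -0.07251616  0.05343747] 37.1
the job is handed in; nothing more can be done
None
```

I handed the job in at 37.1 s of the 72 s allowed. Every step was carried out, but no verdict is reported, so the results below are my own measurements.

**What I did**
1. I tilted the bar, slid it over the ridge about 18 mm under the till, and levered the till up.
2. I tucked the handle under the lip and let go. The till stayed up, at roughly 0.028 rad.
3. I slid the larger shim in square, until the push force rose from about 2.9 N of sliding friction to a steady 6.5 N. That puts the stop roughly 0.7 mm in.
4. I freed the bar, lowered the till slowly onto the shim, pulled the bar out and laid it flat.

**Last checks**
- **Shim:** the top picture shows it square, right at the stop, and unmoved when the bar came out. The nets' shim points at the end were scattered and not usable.
- **Till:** the image measure reads 0.58 of its parked value, or about 0.016 rad if parked was 0.028. Its absolute reading was higher, 0.021 now against 0.036 parked. I took that as a scale error, since the task puts parked at 0.02 to 0.03.
- **Bar:** its toe lies at about (539, -83), well over 200 mm outside the till's edge.
- **Bystanders:** all six were found within about 22 mm of where they started, which is within the nets' scatter; the mug (top camera only) differs most.
- **Robot:** it touched nothing at the end, and the force read about zero.
- **Failed checks:** the final outline trace of the bar found nothing, so I relied on the toe and bar points instead. I had used all 12 picture views before the end, so these last checks come from numbers only.

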